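# Sweep the leftover bars off the sealing press into the catch tray

### The arm

A 6-joint arm with a two-finger parallel gripper is mounted at the origin on the work surface. World frame = base frame: x ahead of the robot, y to its left, z up, the work surface at z = 0. Lengths are in m, angles in rad, forces in N, time in s.
With the tool pointing down it reaches from about 0.375 to 0.9 m from the base axis. Payload 3.1 kg.
Tool frame: the origin (TCP) lies at the centre of the arm's flange, where the gripper is bolted on; the fingertips stand 182 mm ahead of it and the grasp point (between the pads) lies 164 mm ahead of it; z points along the fingers, y is the line along which they close (so a half turn about z gives the same grasp; the last joint's range is limited). The gripper opens to 87 mm and grips with 3 to 60 N. Pads are 19 mm wide; open, the fingers measure 117 mm over their backs; the gripper's body (75 mm by 190 mm) begins 51 mm behind the grasp point.
Start: joints at [-1.331, 0.527, 1.433, -0, 1.181, -0.178], TCP at [0.254, -0.571, 0.405] pointing down, gripper open.
Joint ranges: [-3.08, 3.08], [-0.75, 2.2], [0.22, 2.44], [-1.43, 4.57], [0, 2.65], [-2.85, 2.85]. Speed limits (rad/s): [2.79, 2.79, 3.14, 3.14, 3.14, 3.14].

### API

Orientations are given as a unit quaternion [x, y, z, w].
In Python, from rig import * gives the robot as it stands.
- The arm moves only by the tool move_arm, never from a script. Its argument "commands" is a list that holds one entry, the list of rows, each a list of 6 numbers: the shift along the tool's x, y, z in units of 40 mm (1.0 is 40 mm), then the turn, a rotation vector about the tool's x, y, z in rad. A call has 1 to 12 rows; each row is the pose to reach, as a shift and turn from the pose commanded when the call began, along the tool's axes at that moment; what a row does not reach only later rows make up. A row lasts 1/8 s, in which the tool goes at most 62.5 mm and 10.7 degrees, less where a joint would pass 70% of its speed; a pose out of reach is approached as far as the arm can. A call with a gripper value outside its range is refused whole. "claw" is the closure, from -1 (fully open) to 1 (shut), so that 0 is half open, set as the call begins (left out, the last holds). The fingers move at their own pace and stop on an object; "squeeze" is the grip in N (left out, the last holds). Time passes only in rows, so rows that repeat a pose let the fingers close. It gives the time, the measured TCP pose, the force, the opening and the grip force at its end, in the units of the state.
- get_obs(): the state, without advancing time (a new reading comes with each control period).
- camera(name): name is "scene" or "top"; returns a dict with "pixels" (400x640x3 uint8, blue, green, red), "range_z" (400x640 float32, m along the optical axis (not along the pixel's ray), 0 where there is no reading), "camera_matrix" (3x3 intrinsics, pixels), "extrinsics" (4x4, takes a point from world to camera coordinates). Camera axes: x right, y up, looking along -z (the intrinsics and any distortion apply to the point x, -y, -z); pixel columns grow to the right and rows downward; lengths in m; the calibration is good to about 2 mm. A picture is of the moment at which its call begins.
- hand_in(): hands the job in; it is judged then, once.
The state is a dict: "time": time; "q": joint angles; "joint_velocities": joint speeds; "joint_torque": joint torques, N m; "position": TCP position; "tool_rot": TCP orientation; "ft_force": force on the tool from outside, world axes, zero at the start; "moment": the same for the moment, N m; "grip_width": finger opening in m; "grip_force": force on a finger pad.
Only numpy, scipy, OpenCV 4.12 (cv2) and the standard library are available. Lean on these libraries where they do the work, as an engineer would, in place of code of your own. Each camera call takes 0.05 s, during which the arm holds its last target. There are 200 camera calls.

### The job

Four wrapped bars have been left on the bed of the sealing press, behind its raised hot jaw. Take the hand sweeper by its handle, reach in under the jaw at a slant, set its head down lightly on the bed behind them, and sweep all four forward off the bed so that they drop into the white catch tray. Never bear down hard on the bed, touch the bars only with the sweeper, let nothing touch the jaw and leave the tin, the label roll and the carton alone; then stand the sweeper upright on the bench again, about where it stood, and let go of it.

Things in the scene. Friction and masses are not known exactly. Their poses are not given: they have to be found in the camera images.
- press: Bench sealing press, fixed, 550 mm wide (y), 316 mm deep. Origin at bench height under the middle of the bed's front edge; x to the back (away from the robot), y left along the bed, z up. Flat steel bed 60 mm above the bench, x = 0 (front edge, straight drop) to 200 mm, closed there by a rail 20 mm high. Two guide columns (37 mm wide, feet 60 x 44) at x = 25, y = +-247, 475 mm high, carry the jaw.
- jaw: Hot jaw: aluminium beam with red stripes and a copper heating bar below, fixed to the press in its raised place, along y above the bed's front edge. 550 mm long, 40 mm deep (press x = 5 to 45 mm), 58 mm high; origin at the middle of its underside, 355 mm above the bench, 295 mm above the bed. Axes as the press. Nothing may touch it.
- tray: White open catch tray hung on the bed's front edge, fixed, against the bed's front face but not always at its middle. Outside 130 (x) x 260 (y) x 50 mm high, walls and floor 4 mm. Origin at the centre of its underside, at bench height, 66 mm in front of the bed's edge; axes as the press; rim 10 mm below the bed.
- bar1: Wrapped bar, white and green with crimped silver ends, 66 x 38 x 18 mm, 45 g (varies by a third), loose, lying flat on the bed of the press. Origin at the centre of its underside; x along its length, z up.
- bar2: Wrapped bar, white and green with crimped silver ends, 66 x 38 x 18 mm, 45 g (varies by a third), loose, lying flat on the bed of the press. Origin at the centre of its underside; x along its length, z up.
- bar3: Wrapped bar, white and green with crimped silver ends, 66 x 38 x 18 mm, 45 g (varies by a third), loose, lying flat on the bed of the press. Origin at the centre of its underside; x along its length, z up.
- bar4: Wrapped bar, white and green with crimped silver ends, 66 x 38 x 18 mm, 45 g (varies by a third), loose, lying flat on the bed of the press. Origin at the centre of its underside; x along its length, z up.
- sweeper: Hand sweeper, 0.24 kg, stands by itself. Black block head 36 deep (x), 130 wide (y), 36 mm tall, upright flat faces; origin at the centre of its underside. From the head's top (x = 0, 34 mm up) a handle rises at 45 degrees towards the sweeper's -x (roughly to the robot), 148 mm long; its blue grip, 24 wide (y), 26 thick, spans 38 to 148 mm along the slope. The head's -x face draws the pieces.
- sweeper_grip (a point): Point on the axis of the sweeper's handle, 126 mm up the slope, 22 mm short of its end: 89 mm behind (-x) and 123 mm above the origin of the sweeper. Axes as the sweeper.
- tin: Tin with a green label, 72 mm diameter, 105 mm high, standing on the bench; origin at the centre of its underside. Leave alone.
- label_roll: Roll of labels, 90 mm diameter, 60 mm high with a 38 mm hole, lying flat on the bench beside the press; origin at the centre of its underside. Leave alone.
- carton: Small cardboard carton with yellow tape, 90 x 65 x 110 mm high, standing on the bench beside the press; origin at the centre of its underside. Leave alone.
Mind the look-alikes: they are no part of the job. Leave any black look-alike of the bar1 alone. What is shaped like the bar3 but red is not meant.

How it is judged:
On the way, in this order (a step that is already met when the one before it is completed fails the run):
1. the sweeper's head has been carried in under the jaw and set down on the bed behind the jaw's middle (resting on the press with more than 0.5 N) (x of sweeper in the frame of press between 0.05 and 0.2 m and height (world z) of sweeper between 0.05 and 0.07 m and contact force between sweeper and press above 0.5 N), for 0.1 s.
2. all four bars lie in the catch tray (x of bar1 in the frame of tray between -0.063 and 0.063 m and y of bar1 in the frame of tray between -0.128 and 0.128 m and height (world z) of each of bar1, bar2, bar3, bar4 below 0.045 m and x of bar2 in the frame of tray between -0.063 and 0.063 m and y of bar2 in the frame of tray between -0.128 and 0.128 m and x of bar3 in the frame of tray between -0.063 and 0.063 m and y of bar3 in the frame of tray between -0.128 and 0.128 m and x of bar4 in the frame of tray between -0.063 and 0.063 m and y of bar4 in the frame of tray between -0.128 and 0.128 m), for 0.2 s.
At the end, for the whole second after the job is handed in: All four bars lie at rest in the catch tray (their origins within its walls and lower than 45 mm above the bench); the sweeper stands at rest on the bench, head flat (within 0.15 rad), within 100 mm of where it stood at the start, released (all of step 2 and linear speed of each of bar1, bar2, bar3, bar4, sweeper below 0.02 m/s and distance of sweeper from where it was at the start of the episode below 0.1 m and height (world z) of sweeper below 0.01 m and angle between sweeper's own z axis and vertical below 0.15 rad); the robot touches nothing.
It fails at once if the hot jaw is touched (more than 1 N) (contact force between anything else and jaw above 1 N).
It fails at once if a bar is touched by the gripper or the arm instead of the sweeper (more than 0.5 N) (contact force between any of the fingers, the arm and bar1 above 0.5 N or contact force between any of the fingers, the arm and bar2 above 0.5 N or contact force between any of the fingers, the arm and bar3 above 0.5 N or contact force between any of the fingers, the arm and bar4 above 0.5 N).
It fails at once if the sweeper is pressed on the press with more than 25 N (contact force between sweeper and press above 25 N).
It fails at once if the tin, the label roll or the carton is moved more than 30 mm or tipped ((distance of tin from where it was at the start of the episode above 0.03 m or angle between tin's own z axis and vertical above 0.35 rad) or (distance of label_roll from where it was at the start of the episode above 0.03 m or angle between label_roll's own z axis and vertical above 0.35 rad) or (distance of carton from where it was at the start of the episode above 0.03 m or angle between carton's own z axis and vertical above 0.35 rad)).
It also fails if it takes over 72 s, if anything falls off the work surface, if the arm or the gripper's body presses on something with over 40 N, if the wrist force passes 120 N, or if a joint passes its speed limit or range.

## Working session

There is one attempt and no reset: what is moved stays moved. The work goes in short steps, Python scripts to look and compute and a tool call to move; the robot and the scene stay as the last step left them, time stands still between calls to the robot, and variables do not carry over. Pictures are saved under pics/ and viewed, at most 10 in all, crops included, and the job is handed in when it is done.

Besides the shell and the picture viewer there is one more tool, called after "Emit:" by a JSON object that holds its "method" and its "body", one argument or row to a line. move_arm: Moves the arm, as the interface text tells. Its arguments: {"type":"object","properties":{"commands":{"type":"array","items":{"type":"array","items":{"type":"array","items":{"type":"number"}}}},"claw":{"type":"number"},"squeeze":{"type":"number"}},"required":["commands"]}

```bash
mkdir -p pics; cat > h.py <<'E'
from rig import *
import numpy as np, cv2
from scipy.spatial.transform import Rotation as R
def cloud(c):
    K=np.array(c["camera_matrix"]);E=np.array(c["extrinsics"]);d=c["range_z"]
    v,u=np.mgrid[:d.shape[0],:d.shape[1]]
    P=np.stack([(u-K[0,2])/K[0,0]*d,-(v-K[1,2])/K[1,1]*d,-d],-1)
    P=(P-E[:3,3])@E[:3,:3]
    P[d==0]=np.nan
    return P
E
python3 - <<'E'
from h import *
for n in("scene","top"):
    c=camera(n);cv2.imwrite(f"pics/{n}0.png",c["pixels"]);np.savez(f"{n}0.npz",**{k:np.array(v) for k,v in c.items()})
    print(n,c["camera_matrix"],c["extrinsics"],[k for k in c])
print(get_obs())
E
```

```text
scene [[434.18774416   0.         318.62609024]
 [  0.         434.18774416 198.5533346 ]
 [  0.           0.           1.        ]] [[-0.40148513  0.91585592 -0.00419833  0.2150651 ]
 [-0.76639306 -0.33344801  0.54904836  0.30311049]
 [ 0.50144927  0.22365232  0.83578004 -1.69004662]
 [ 0.          0.          0.          1.        ]] ['pixels', 'range_z', 'camera_matrix', 'extrinsics']
top [[384.04241414   0.         319.91800647]
 [  0.         384.04241414 195.93069671]
 [  0.           0.           1.        ]] [[ 0.01566454 -0.9998212  -0.01059175  0.0119918 ]
 [ 0.99282801  0.01429758  0.11869339 -0.58405051]
 [-0.11852073 -0.01237506  0.99287446 -1.165692  ]
 [ 0.          0.          0.          1.        ]] ['pixels', 'range_z', 'camera_matrix', 'extrinsics']
{'time': 0.1, 'q': array([-1.33050212e+00,  5.28355684e-01,  1.43376609e+00, -4.26145599e-05,
        1.18142607e+00, -1.78486632e-01]), 'joint_velocities': array([ 0.00261242, -0.00108247, -0.00389591, -0.00154619,  0.00049575,
        0.00085585]), 'joint_torque': array([-6.44320717e-04, -4.40986276e+01, -1.77151108e+01,  6.34589698e-02,
        5.33910154e-02, -4.65954827e-05]), 'position': array([ 0.25410888, -0.57066934,  0.40388249]), 'tool_rot': array([ 9.78155653e-01,  2.07871505e-01, -4.99016709e-05, -9.76520072e-04]), 'ft_force': array([ 0.39392257, -0.32981764,  0.84487155]), 'moment': array([ 0.02572573, -0.0556181 ,  0.01483977]), 'grip_force': 0.0, 'grip_width': 0.08745724693135609}
```

View pics/scene0.png

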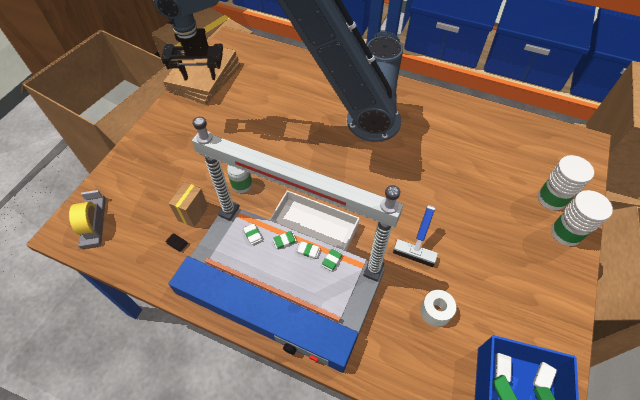

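View pics/top0.png

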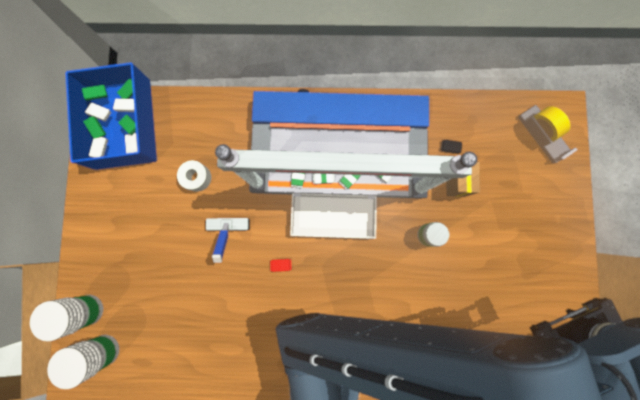

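The scene view shows the four white/green bars on the bed at (252,234), (285,240), (309,250), (331,260). The sweeper is at (415,252) with its blue grip at (426,222), the tray at (315,220), the roll at (438,307), the carton at (187,205) and the tin at (238,178). Two look-alikes lie on the bench and stay untouched: a black one at scene (177,242) and a red one at top (280,265).

```bash
cat > m.py <<'E'
from h import *
def load(n): return dict(np.load(f"{n}0.npz"))
S,T=load("scene"),load("top"); PS,PT=cloud(S),cloud(T)
def hsv(c): return cv2.cvtColor(c["pixels"],cv2.COLOR_BGR2HSV)
def rect(P): 
    r=cv2.minAreaRect((P[:,:2]*1000).astype(np.float32)); return np.round(r[0],1),np.round(r[1],1),round(r[2],1)
def box(P,x0,x1,y0,y1,z0,z1): return (P[...,0]>x0)&(P[...,0]<x1)&(P[...,1]>y0)&(P[...,1]<y1)&(P[...,2]>z0)&(P[...,2]<z1)
for n,C,P in(("S",S,PS),("T",T,PT)):
    H=hsv(C)
    for nm,(u,v) in dict(S=dict(bed=(300,280),tray=(310,222),roll=(425,300),head=(405,248),grip=(427,220),jaw=(300,178),bench=(450,180)),T=dict(tray=(330,215),roll=(182,175),head=(215,224),grip=(219,250),jaw=(340,162),tin=(435,232),carton=(470,187)))[n].items(): print(n,nm,P[v,u].round(4),H[v,u])
    # jaw
    m=box(P,.3,1.2,-.5,.6,.34,.44); nl,l,st,ce=cv2.connectedComponentsWithStats(m.astype(np.uint8)); i=1+st[1:,4].argmax(); print(n,"jaw",rect(P[l==i]),np.percentile(P[l==i],[1,99],0).round(4).tolist())
    m=box(P,.3,1.2,-.5,.6,.052,.066)&(H[...,1]<60); nl,l,st,ce=cv2.connectedComponentsWithStats(m.astype(np.uint8)); i=1+st[1:,4].argmax(); print(n,"bed",rect(P[l==i]),np.median(P[l==i],0))
    m=box(P,.3,1.2,-.5,.6,.069,.1)&(H[...,0]>40)&(H[...,0]<85)&(H[...,1]>90); nl,l,st,ce=cv2.connectedComponentsWithStats(m.astype(np.uint8))
    for i in range(1,nl):
        if st[i,4]>8: print(n,"green",ce[i],st[i,4],P[l==i].mean(0).round(4))
    m=box(P,.3,1.2,.1,.6,.02,.05)&(H[...,0]<180); nl,l,st,ce=cv2.connectedComponentsWithStats(m.astype(np.uint8))
    for i in range(1,nl):
        if st[i,4]>60: print(n,"z20-50",ce[i].round(),st[i,4],rect(P[l==i]),P[l==i].mean(0).round(4))
    m=box(P,.3,1.2,.1,.6,.04,.2)&(H[...,0]>105)&(H[...,0]<130)&(H[...,1]>120); nl,l,st,ce=cv2.connectedComponentsWithStats(m.astype(np.uint8))
    for i in range(1,nl):
        if st[i,4]>30: Q=P[l==i]; w,V=np.linalg.eigh(np.cov((Q-Q.mean(0)).T)); print(n,"blue",ce[i].round(),st[i,4],Q.mean(0).round(4),V[:,2].round(3),Q.min(0).round(4),Q.max(0).round(4))
crop=cv2.resize(S["pixels"][120:330,160:470],None,fx=2.5,fy=2.5,interpolation=cv2.INTER_CUBIC);cv2.imwrite("pics/c1.png",crop)
E
python3 m.py
```

```text
S bed [0.7349 0.0283 0.0583] [137   9 205]
S tray [ 0.5184 -0.0386  0.0072] [ 12   5 244]
S roll [0.6482 0.3789 0.0589] [ 30   4 240]
S head [0.4995 0.2774 0.0338] [ 75   4 231]
S grip [nan nan nan] [112 184 197]
S jaw [ 0.6293 -0.0054  0.412 ] [ 70   3 230]
S bench [0.1622 0.3421 0.0013] [ 14 151 177]
S jaw (array([618.1, -34.9]), array([552. ,  45.5]), 89.2) [[0.5971, -0.2981, 0.3646], [0.641, 0.2376, 0.4291]]
S bed (array([692.8, -35.3]), array([549.8, 221.7]), 89.2) [ 0.71403801 -0.00931173  0.05954378]
S green [251.55769231 232.25      ] 52 [ 0.6602 -0.1696  0.0784]
S green [290.11111111 237.03174603] 63 [ 0.6278 -0.0541  0.078 ]
S green [278.38571429 241.22857143] 70 [ 0.6546 -0.0806  0.0772]
S green [307.56451613 249.20967742] 62 [0.644  0.0117 0.078 ]
S green [335.26153846 253.33846154] 65 [0.6235 0.0929 0.0778]
S green [328.85365854 263.47560976] 82 [0.6613 0.0882 0.0776]
S green [494.43478261 381.26086957] 23 [0.7921 0.597  0.0767]
S z20-50 [351. 233.] 73 (array([523. , 106.4]), array([123.7,   8.6]), 1.3) [0.5199 0.1069 0.0388]
S z20-50 [415. 251.] 528 (array([495.8, 309.2
[... 1362 characters left out ...]
45.58490566 181.88679245] 53 [ 0.6226 -0.0567  0.0778]
T z20-50 [148. 122.] 358 (array([831.6, 578.1]), array([ 43.5, 286.5]), 89.9) [0.8171 0.5782 0.0354]
T z20-50 [203. 180.] 83 (array([632.6, 394.9]), array([34.8, 86.9]), 67.7) [0.6286 0.3886 0.0355]
T z20-50 [227. 223.] 481 (array([490.3, 309.9]), array([ 41. , 129.1]), 0.7) [0.4938 0.3088 0.0362]
T blue [140. 116.] 1193 [0.8188 0.5785 0.085 ] [-0.993 -0.115 -0.003] [0.6884 0.5568 0.04  ] [0.9737 0.6    0.1246]
T blue [274. 107.] 1258 [0.8565 0.1676 0.0742] [-0.015 -1.     0.001] [0.8098 0.1    0.0658] [0.9059 0.2345 0.0812]
T blue [221. 242.] 173 [0.4355 0.3056 0.1083] [-0.701 -0.007  0.713] [0.4056 0.2969 0.0723] [0.4692 0.3165 0.1432]
```

View pics/c1.png

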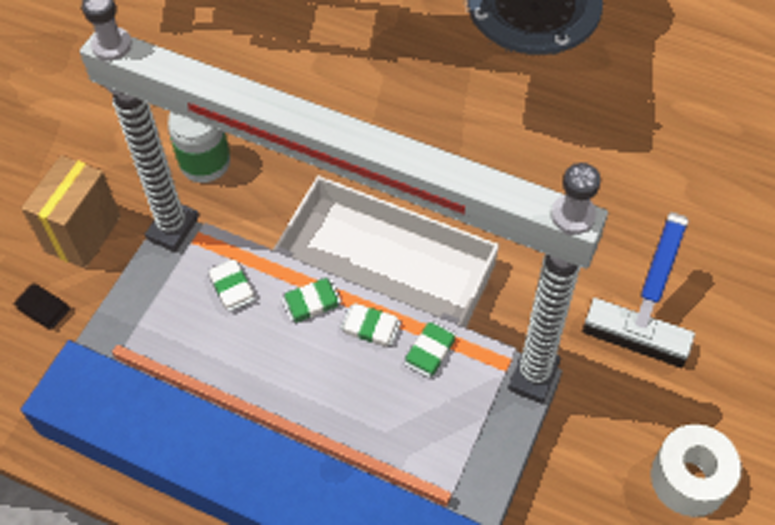

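The crop confirms it: the four white/green bars lie on the bed in a row just behind the front edge, and the black piece on the bench at left is the decoy. The sweeper stands beside the press with its blue handle towards the robot. The grip point is near (0.4045, 0.3075, 0.123). The outer bars lie wider than the tray allows, so I'll sweep them inward at a yaw.

```bash
cat >> h.py <<'E'
def row(p,Rt):
    o=get_obs();R0=R.from_quat(o["tool_rot"]);Rt=Rt if isinstance(Rt,R) else R.from_matrix(Rt)
    return np.r_[R0.inv().apply(np.array(p)-o["position"])/.04,(R0.inv()*Rt).as_rotvec()].round(3).tolist()
def tool(yaw,pitch,flip=1): # tool z along yaw, pitched down; y=flip*left ; degrees
    a,b=np.radians([yaw,pitch]);z=np.array([np.cos(b)*np.cos(a),np.cos(b)*np.sin(a),-np.sin(b)]);y=flip*np.array([-np.sin(a),np.cos(a),0])
    return R.from_matrix(np.stack([np.cross(y,z),y,z],1))
def ori(q): return R.from_euler('ZYZYZ',[q[0],q[1]+q[2],q[3],q[4],q[5]+np.pi/2]) if 0 else R.from_euler('z',q[0])*R.from_euler('y',q[1]+q[2])*R.from_euler('z',q[3])*R.from_euler('y',q[4])*R.from_euler('z',q[5]+np.pi/2)
E
python3 - <<'E'
from m import *
E
python3 - <<'E'
from h import *
o=get_obs();R0=R.from_quat(o["tool_rot"]);print((ori(o["q"]).inv()*R0).magnitude())
print(row([.45,-.15,.42],R.from_euler('z',58,degrees=True)*R0))
for n in("scene","top"):
    c=dict(np.load(n+"0.npz"));P=cloud(c);H=cv2.cvtColor(c["pixels"],cv2.COLOR_BGR2HSV)
    m=(H[...,1]<40)&(P[...,0]>.42)&(P[...,0]<.585)&(P[...,1]>-.25)&(P[...,1]<.2)
    for z0,z1 in((.0,.012),(.042,.056)):
        Q=P[m&(P[...,2]>z0)&(P[...,2]<z1)];r=cv2.minAreaRect((Q[:,:2]*1000).astype(np.float32));print(n,z0,len(Q),r,np.percentile(Q,[1,99],0).round(4).tolist())
    m=(P[...,2]>.055)&(P[...,2]<.064)&(abs(P[...,1]+.035)<.2)&(P[...,0]<.72)
    Q=P[m];
    for y in(-.15,-.03,.08): q=Q[abs(Q[:,1]-y)<.02]; print(n,"edge",y,np.percentile(q[:,0],[0,1,3]).round(4) if len(q) else 0)
E
```

```text
S bed [0.7349 0.0283 0.0583] [137   9 205]
S tray [ 0.5184 -0.0386  0.0072] [ 12   5 244]
S roll [0.6482 0.3789 0.0589] [ 30   4 240]
S head [0.4995 0.2774 0.0338] [ 75   4 231]
S grip [nan nan nan] [112 184 197]
S jaw [ 0.6293 -0.0054  0.412 ] [ 70   3 230]
S bench [0.1622 0.3421 0.0013] [ 14 151 177]
S jaw (array([618.1, -34.9]), array([552. ,  45.5]), 89.2) [[0.5971, -0.2981, 0.3646], [0.641, 0.2376, 0.4291]]
S bed (array([692.8, -35.3]), array([549.8, 221.7]), 89.2) [ 0.71403801 -0.00931173  0.05954378]
S green [251.55769231 232.25      ] 52 [ 0.6602 -0.1696  0.0784]
S green [290.11111111 237.03174603] 63 [ 0.6278 -0.0541  0.078 ]
S green [278.38571429 241.22857143] 70 [ 0.6546 -0.0806  0.0772]
S green [307.56451613 249.20967742] 62 [0.644  0.0117 0.078 ]
S green [335.26153846 253.33846154] 65 [0.6235 0.0929 0.0778]
S green [328.85365854 263.47560976] 82 [0.6613 0.0882 0.0776]
S green [494.43478261 381.26086957] 23 [0.7921 0.597  0.0767]
S z20-50 [351. 233.] 73 (array([523. , 106.4]), array([123.7,   8.6]), 1.3) [0.5199 0.1069 0.0388]
S z20-50 [415. 251.] 528 (array([495.8, 309.2
[... 2348 characters left out ...]
8603515625), (260.4605712890625, 126.98333740234375), 89.55557250976562) [[0.4585, -0.1512, 0.0422], [0.5846, 0.1087, 0.0549]]
scene edge -0.15 [0.5323 0.5898 0.592 ]
scene edge -0.03 [0.5914 0.593  0.5953]
scene edge 0.08 [0.5849 0.5923 0.5955]
top 0.0 2775 ((521.6702880859375, -19.242889404296875), (253.83343505859375, 127.12262725830078), 89.67897033691406) [[0.4643, -0.1452, 0.0002], [0.5839, 0.1039, 0.0092]]
top 0.042 245 ((521.5827026367188, -20.509597778320312), (258.2349853515625, 126.56805419921875), 89.76525115966797) [[0.4581, -0.1495, 0.0427], [0.5844, 0.1085, 0.0547]]
top edge -0.15 [0.5833 0.5891 0.5895]
top edge -0.03 [0.5904 0.5906 0.591 ]
top edge 0.08 [0.5827 0.5902 0.5926]
```

Emit:
{"method": "move_arm", "body": {
  "commands": [
    [[8.75,-7.6,-0.4,0,0,-1.01],[8.75,-7.6,-0.4,0,0,-1.01],[8.75,-7.6,-0.4,0,0,-1.01],[8.75,-7.6,-0.4,0,0,-1.01],[8.75,-7.6,-0.4,0,0,-1.01],[8.75,-7.6,-0.4,0,0,-1.01],[8.75,-7.6,-0.4,0,0,-1.01],[8.75,-7.6,-0.4,0,0,-1.01],[8.75,-7.6,-0.4,0,0,-1.01]]
  ],
  "claw": -1
}}

```text
time: 1.23
position: [0.4506, -0.1491, 0.4206]
tool_rot: [0.754, 0.657, -0.0, -0.0]
ft_force: [-0.4, -0.9, -0.3]
grip_width: 0.0869
grip_force: 0.0
```

```bash
cat > log.txt <<'E'
-1.33050212 .528355684 1.43376609 0 1.18142607 -.178486632 .25410888 -.57066934 .40388249
E
cat >> h.py <<'E'
def log():
    o=get_obs();open("log.txt","a").write(" ".join(map(str,[*o["q"],*o["position"]]))+"\n");return o
E
python3 - <<'E'
from h import *
o=log();print(o["q"].round(3))
D=np.loadtxt("log.txt")
A=[];b=[]
for d in D:
    s,c=np.sin,np.cos; t=d[1]+d[2]
    A+=[[s(d[1]),s(t),0],[c(d[1]),c(t),1]];b+=[np.hypot(d[6],d[7]),d[8]]
print(np.linalg.lstsq(np.array(A),np.array(b),rcond=None))
print(np.degrees(np.arctan2(D[:,7],D[:,6])-D[:,0]))
E
```

```text
[-0.556  0.304  1.779 -0.     1.059 -0.418]
(array([ 0.63075719,  0.33011339, -0.01722665]), array([1.64978726e-05]), np.int32(3), array([2.01092518, 1.3947866 , 0.10368357]))
[10.23471337 13.52491866]
```

```bash
python3 - <<'E'
from h import *
D=np.loadtxt("log.txt");A=[];b=[]
for d in D:
    s,c=np.sin,np.cos; t=d[1]+d[2]
    r=np.sqrt(d[6]**2+d[7]**2-.111**2)
    A+=[[s(d[1]),s(t),0],[c(d[1]),c(t),1]];b+=[r,d[8]]
print(np.linalg.lstsq(np.array(A),np.array(b),rcond=None)[:2])
o=get_obs();R0=R.from_quat(o["tool_rot"])
print(row([.42,.05,.42],R.from_euler('x',40,degrees=True)*R.from_euler('z',18,degrees=True)*R0))
E
```

```text
(array([ 0.64058917,  0.31297977, -0.03362809]), array([4.2489573e-05]))
[4.825, -1.442, 0.017, -0.013, 0.701, -0.302]
```

Emit:
{"method": "move_arm", "body": {
  "commands": [
    [[4.8,-1.45,0,0,0.7,-0.3],[4.8,-1.45,0,0,0.7,-0.3],[4.8,-1.45,0,0,0.7,-0.3],[4.8,-1.45,0,0,0.7,-0.3],[4.8,-1.45,0,0,0.7,-0.3],[4.8,-1.45,0,0,0.7,-0.3]]
  ]
}}

```text
time: 1.98
position: [0.4206, 0.046, 0.4206]
tool_rot: [0.607, 0.718, 0.257, -0.222]
ft_force: [0.1, 0.5, -0.3]
grip_width: 0.0867
grip_force: 0.0
```

```bash
python3 - <<'E'
from h import *
from scipy.optimize import least_squares
o=log();print(o["q"].round(3),o["position"].round(3))
# fit general offsets: shoulder (sx,sy,d1), L2 vec (ax,az), L3 vec, wrist lateral offset wy after q4, L6
D=np.loadtxt("log.txt")
def fk(q,k):
    z=lambda a:R.from_euler('z',a);y=lambda a:R.from_euler('y',a)
    A=z(q[0]);p=A.apply([k[5],k[0],k[1]]);A=A*y(q[1]);p=p+A.apply([0,0,k[2]]);A=A*y(q[2]);p=p+A.apply([k[6],0,k[3]]);A=A*z(q[3])*y(q[4]);p=p+A.apply([0,0,k[4]]);return p
r=least_squares(lambda k:np.concatenate([np.concatenate([(fk(d[:6],k)-d[6:]) for d in D]),1e-3*(k-[.11,.18,.45,.43,.1,0,0])]),[.11,.18,.45,.43,.1,0,0])
print(r.x.round(4),np.abs(r.fun[:len(D)*3]).max())
E
```

```text
[-0.343  0.277  1.93   0.674  1.289 -0.824] [0.421 0.046 0.421]
[ 0.111   0.2741  0.588   0.3917  0.1233 -0.      0.1141] 2.5858638561526703e-06
```

```bash
cat >> h.py <<'E'
from scipy.optimize import least_squares
K=[.111,.2741,.588,.3917,.1233,0,.1141]
LO=np.array([-3.08,-.75,.22,-1.43,0,-2.85]);HI=np.array([3.08,2.2,2.44,4.57,2.65,2.85])
def fk(q,k=K):
    z=lambda a:R.from_euler('z',a);y=lambda a:R.from_euler('y',a)
    A=z(q[0]);p=A.apply([k[5],k[0],k[1]]);A=A*y(q[1]);p=p+A.apply([0,0,k[2]]);A=A*y(q[2]);p=p+A.apply([k[6],0,k[3]]);A=A*z(q[3])*y(q[4]);p=p+A.apply([0,0,k[4]]);return p
def ik(p,Rt,seed):
    s=np.clip(seed,LO+.01,HI-.01)
    r=least_squares(lambda q:np.r_[(fk(q)-p)*5,(ori(q).inv()*Rt).as_rotvec()],s,bounds=(LO,HI),xtol=1e-9,max_nfev=60)
    return r.x,np.abs(r.fun).max()
def tcp(head,yaw,pitch,d=.164): # head origin (sweeper) -> TCP
    n=np.array([-np.cos(np.radians(yaw)),-np.sin(np.radians(yaw)),0]);G=np.array(head)+.089*n+[0,0,.123]
    return G-d*tool(yaw,pitch).as_matrix()[:,2]
E
python3 - <<'E'
from h import *
poses=dict(pick=([.4935,.309,0],.7),b1=([.72,-.17,.06],-30),b1e=([.61,-.11,.06],-30),b4=([.70,.09,.06],30),b4e=([.61,.04,.06],30),mid=([.70,-.03,.06],0),mide=([.6,-.03,.06],0))
for flip in(1,-1):
  for pitch in(20,30,45,60,70):
    print("flip",flip,"pitch",pitch)
    for n,(h,yaw) in poses.items():
        sols=[]
        for q4 in(-1,-.3,.7,1.6,2.5,3.2,4.2):
            for q6 in (-2,-.7,.7,2):
                q,e=ik(tcp(h,yaw,pitch),tool(yaw,pitch,flip),[np.arctan2(h[1],h[0])-.2,.3,1.9,q4,.6,q6])
                if e<1e-3 and not any(np.abs(q-s).max()<.05 for s in sols): sols.append(q)
        print(" ",n,[s.round(2).tolist() for s in sols])
E
```

```text
flip 1 pitch 20
  pick [[0.82, 1.01, 2.32, 3.91, 1.36, 1.71]]
  b1 [[-0.25, 0.79, 2.13, 3.45, 1.0, 1.5]]
  b1e [[-0.14, 0.86, 2.4, 3.51, 1.33, 1.62]]
  b4 [[-0.51, 0.79, 2.15, 2.04, 1.13, 1.76]]
  b4e [[-0.78, 0.83, 2.33, 1.85, 1.23, 1.54]]
  mid [[-0.42, 0.82, 2.3, 2.72, 1.2, 1.58]]
  mide []
flip 1 pitch 30
  pick [[0.77, 0.87, 2.3, 3.89, 1.07, 1.59]]
  b1 [[-0.27, 0.68, 2.07, 3.5, 0.67, 1.41]]
  b1e [[-0.17, 0.69, 2.34, 3.52, 0.94, 1.52]]
  b4 [[-0.46, 0.67, 2.1, 1.93, 0.88, 1.97]]
  b4e [[-0.72, 0.68, 2.29, 1.8, 1.0, 1.77]]
  mid [[-0.39, 0.67, 2.24, 2.68, 0.83, 1.69]]
  mide []
flip 1 pitch 45
  pick [[0.68, 0.67, 2.23, 4.01, 0.61, 1.31]]
  b1 [[-0.29, 0.57, 1.95, 4.0, 0.22, 0.89]]
  b1e [[-0.21, 0.5, 2.21, 3.74, 0.4, 1.24]]
  b4 [[-0.37, 0.55, 1.99, 1.51, 0.59, 2.49]]
  b4e [[-0.59, 0.51, 2.18, 1.52, 0.69, 2.24]]
  mid [[-0.35, 0.53, 2.09, 2.31, 0.33, 2.12]]
  mide [[-0.46, 0.49, 2.34, 2.45, 0.52, 1.86]]
flip 1 pitch 60
  pick []
  b1 [[-0.32, 0.53, 1.78, -0.32, 0.33, -1.09]]
  b1e [[-0.26, 0.42, 2.05, -0.7, 0.2, -0.65]]
  b4 []
  b4e []
  mid [[-0.3, 0.48, 1.91, 0.55, 0.29, -2
[... 1247 characters left out ...]
3, -1.02]]
  mide [[-0.46, 0.49, 2.34, 2.45, 0.52, -1.28]]
flip -1 pitch 60
  pick []
  b1 [[-0.32, 0.53, 1.78, -0.32, 0.33, 2.06]]
  b1e [[-0.26, 0.42, 2.05, -0.7, 0.2, 2.49]]
  b4 [[-0.28, 0.51, 1.84, 0.76, 0.55, 0.16]]
  b4e [[-0.46, 0.43, 2.04, 0.91, 0.55, -0.17]]
  mid [[-0.3, 0.48, 1.91, 0.55, 0.29, 0.77]]
  mide [[-0.39, 0.39, 2.15, 1.03, 0.22, 0.21]]
flip -1 pitch 70
  pick [[0.53, 0.53, 2.02, -0.55, 0.33, 2.59]]
  b1 [[-0.33, 0.54, 1.66, -0.11, 0.6, 1.84]]
  b1e [[-0.29, 0.42, 1.94, -0.19, 0.45, 1.96]]
  b4 [[-0.21, 0.52, 1.72, 0.38, 0.67, 0.56]]
  b4e [[-0.37, 0.42, 1.93, 0.48, 0.62, 0.31]]
  mid [[-0.28, 0.49, 1.78, 0.18, 0.54, 1.15]]
  mide [[-0.34, 0.38, 2.02, 0.28, 0.42, 0.98]]
```

```bash
cat >> h.py <<'E'
from scipy.spatial.transform import Slerp
def sim(way,q0=None,n=10,verbose=True):
    o=get_obs();q=o["q"] if q0 is None else q0;p0,R0=(o["position"],R.from_quat(o["tool_rot"])) if q0 is None else (fk(q),ori(q))
    for (p,Rt) in way:
        p=np.array(p);S=Slerp([0,1],R.concatenate([R0,Rt]));em=0;mx=0;traj=[]
        for i in range(1,n+1):
            qn,e=ik(p0+(p-p0)*i/n,S(i/n),q);em=max(em,e);mx=max(mx,np.abs(qn-q).max());q=qn;traj.append(q)
        p0,R0=p,Rt
        if verbose: print("end q",q.round(2),"err",round(em,4),"maxstep",round(mx,3),"ang",round(float(np.degrees((S(0).inv()*S(1)).magnitude())),0), "q4",np.array(traj)[:,3].round(1).tolist(),"q5min",np.array(traj)[:,4].min().round(2))
    return q
E
python3 - <<'E'
from h import *
P=40;h=[.4935,.309,0];pk=tcp(h,.7,P);print(pk)
T=tool(.7,P,-1)
up=pk+[0,0,.12]
print("direct");sim([(up,T),(pk,T)])
for yaw,pit,pos in((60,40,[.42,.0,.42]),(40,40,[.40,.05,.42]),(70,30,[.4,.1,.42])):
    print(yaw,pit);sim([(pos,tool(yaw,pit,-1)),(up,T),(pk,T)])
E
```

```text
[0.27888473 0.30637785 0.22841717]
direct
end q [ 0.71  0.39  2.18  4.43  0.54 -2.32] err 0.0 maxstep 0.838 ang 97.0 q4 [0.8, 0.9, 1.1, 1.3, 1.5, 1.9, 2.7, 3.5, 4.1, 4.4] q5min 0.27
end q [ 0.71  0.73  2.26  3.94  0.76 -1.71] err 0.0 maxstep 0.08 ang 0.0 q4 [4.4, 4.3, 4.2, 4.2, 4.1, 4.1, 4.0, 4.0, 4.0, 3.9] q5min 0.55
60 40
end q [-0.51  0.25  2.04  1.01  1.12 -0.59] err 0.0 maxstep 0.034 ang 39.0 q4 [0.7, 0.7, 0.8, 0.8, 0.8, 0.9, 0.9, 0.9, 1.0, 1.0] q5min 1.12
end q [ 0.71  0.39  2.18  4.43  0.54 -2.32] err 0.0 maxstep 0.644 ang 59.0 q4 [1.1, 1.2, 1.4, 1.6, 1.9, 2.4, 3.1, 3.7, 4.1, 4.4] q5min 0.3
end q [ 0.71  0.73  2.26  3.94  0.76 -1.71] err 0.0 maxstep 0.08 ang 0.0 q4 [4.4, 4.3, 4.2, 4.2, 4.1, 4.1, 4.0, 4.0, 4.0, 3.9] q5min 0.55
40 40
end q [-0.38  0.18  2.16  1.27  0.79 -0.45] err 0.0 maxstep 0.067 ang 58.0 q4 [0.7, 0.8, 0.8, 0.9, 1.0, 1.0, 1.1, 1.1, 1.2, 1.3] q5min 0.79
end q [ 0.71  0.39  2.18  4.43  0.54 -2.32] err 0.0 maxstep 0.557 ang 39.0 q4 [1.4, 1.5, 1.7, 2.1, 2.5, 3.1, 3.6, 3.9, 4.2, 4.4] q5min 0.27
end q [ 0.71  0.73  2.26  3.94  0.76 -1.71] err 0.0 maxstep 0.08 ang 0.0 q4 [4.4, 4.3, 4.2, 4.2, 4.1, 4.1, 4.0, 4.0, 4.0, 3.9] q5min 0.55
70 30
end q [-0.31  0.27  2.1   1.21  1.18 -0.71] err 0.0 maxstep 0.059 ang 34.0 q4 [0.7, 0.8, 0.8, 0.9, 0.9, 1.0, 1.0, 1.1, 1.2, 1.2] q5min 1.18
end q [ 0.71  0.39  2.18  4.43  0.54 -2.32] err 0.0 maxstep 0.548 ang 70.0 q4 [1.3, 1.5, 1.6, 1.9, 2.2, 2.6, 3.1, 3.6, 4.1, 4.4] q5min 0.36
end q [ 0.71  0.73  2.26  3.94  0.76 -1.71] err 0.0 maxstep 0.08 ang 0.0 q4 [4.4, 4.3, 4.2, 4.2, 4.1, 4.1, 4.0, 4.0, 4.0, 3.9] q5min 0.55
```

```bash
python3 - <<'E'
from h import *
P=40;pk=tcp([.4935,.309,0],.7,P);T=tool(.7,P,-1);up=pk+[0,0,.08]
for yaw,pit,pos in((35,25,[.38,.08,.40]),(40,20,[.36,.1,.38])):
    sim([(pos,tool(yaw,pit,-1)),(up,T),(pk,T)]);print(row(pos,tool(yaw,pit,-1)),row(up,T))
E
```

```text
end q [-0.34  0.26  2.31  1.85  0.87 -0.96] err 0.0 maxstep 0.162 ang 66.0 q4 [0.8, 0.9, 0.9, 1.0, 1.2, 1.3, 1.4, 1.5, 1.7, 1.9] q5min 0.87
end q [ 0.71  0.5   2.22  4.22  0.59 -2.07] err 0.0 maxstep 0.267 ang 37.0 q4 [2.0, 2.2, 2.4, 2.7, 3.0, 3.2, 3.5, 3.7, 4.0, 4.2] q5min 0.57
end q [ 0.71  0.73  2.26  3.94  0.76 -1.71] err 0.0 maxstep 0.044 ang 0.0 q4 [4.2, 4.1, 4.1, 4.1, 4.1, 4.0, 4.0, 4.0, 4.0, 3.9] q5min 0.61
[0.486, -0.942, 0.948, -0.812, 0.346, 0.744] [3.743, -2.921, 6.346, -1.135, 0.054, 1.253]
end q [-0.33  0.35  2.39  1.94  1.04 -1.17] err 0.0 maxstep 0.166 ang 63.0 q4 [0.8, 0.9, 1.0, 1.1, 1.2, 1.3, 1.5, 1.6, 1.8, 1.9] q5min 1.02
end q [ 0.71  0.5   2.22  4.22  0.59 -2.07] err 0.0 maxstep 0.262 ang 44.0 q4 [2.1, 2.3, 2.5, 2.7, 2.9, 3.2, 3.4, 3.7, 4.0, 4.2] q5min 0.59
end q [ 0.71  0.73  2.26  3.94  0.76 -1.71] err 0.0 maxstep 0.044 ang 0.0 q4 [4.2, 4.1, 4.1, 4.1, 4.1, 4.0, 4.0, 4.0, 4.0, 3.9] q5min 0.61
[0.632, -1.419, 1.656, -0.774, 0.437, 0.66] [3.743, -2.921, 6.346, -1.135, 0.054, 1.253]
```

Emit:
{"method": "move_arm", "body": {
  "commands": [
    [[0.5,-0.95,0.95,-0.81,0.35,0.74],[0.5,-0.95,0.95,-0.81,0.35,0.74],[0.5,-0.95,0.95,-0.81,0.35,0.74],[0.5,-0.95,0.95,-0.81,0.35,0.74],[0.5,-0.95,0.95,-0.81,0.35,0.74],[0.5,-0.95,0.95,-0.81,0.35,0.74],[0.5,-0.95,0.95,-0.81,0.35,0.74],[0.5,-0.95,0.95,-0.81,0.35,0.74]]
  ]
}}

```text
time: 2.98
position: [0.3793, 0.0814, 0.4006]
tool_rot: [0.802, 0.256, 0.513, -0.165]
ft_force: [0.4, -0.7, -0.6]
grip_width: 0.0868
grip_force: 0.0
```

```bash
python3 - <<'E'
from h import *
o=log();print(o["q"].round(2),o["position"].round(4),(fk(o["q"])-o["position"]).round(5))
P=40;pk=tcp([.4935,.309,0],.7,P);T=tool(.7,P,-1);up=pk+[0,0,.08]
sim([(up,T),(pk,T)]);print(row(up,T))
E
```

```text
[-0.34  0.26  2.31  1.85  0.88 -0.96] [0.3793 0.0814 0.4006] [ 3.0e-05  2.0e-05 -1.2e-04]
end q [ 0.71  0.5   2.22  4.22  0.59 -2.07] err 0.0 maxstep 0.268 ang 38.0 q4 [2.0, 2.2, 2.4, 2.7, 2.9, 3.2, 3.5, 3.7, 4.0, 4.2] q5min 0.57
end q [ 0.71  0.73  2.26  3.94  0.76 -1.71] err 0.0 maxstep 0.044 ang 0.0 q4 [4.2, 4.1, 4.1, 4.1, 4.1, 4.0, 4.0, 4.0, 4.0, 3.9] q5min 0.61
[-1.589, -6.033, 2.077, -0.515, -0.258, 0.325]
```

Emit:
{"method": "move_arm", "body": {
  "commands": [
    [[-1.6,-6.05,2.1,-0.515,-0.26,0.325],[-1.6,-6.05,2.1,-0.515,-0.26,0.325],[-1.6,-6.05,2.1,-0.515,-0.26,0.325],[-1.6,-6.05,2.1,-0.515,-0.26,0.325],[-1.6,-6.05,2.1,-0.515,-0.26,0.325],[-1.6,-6.05,2.1,-0.515,-0.26,0.325],[-1.6,-6.05,2.1,-0.515,-0.26,0.325],[-1.6,-6.05,2.1,-0.515,-0.26,0.325],[-1.6,-6.05,2.1,-0.515,-0.26,0.325],[-1.6,-6.05,2.1,-0.515,-0.26,0.325],[-1.6,-6.05,2.1,-0.515,-0.26,0.325],[-1.6,-6.05,2.1,-0.515,-0.26,0.325]]
  ]
}}

```text
time: 4.47
position: [0.2799, 0.3074, 0.3084]
tool_rot: [0.907, 0.004, 0.422, -0.003]
ft_force: [0.6, -0.5, -0.6]
grip_width: 0.0871
grip_force: 0.0
```

```bash
python3 - <<'E'
from h import *
o=log();print(o["q"].round(2),o["position"].round(4))
P=40;pk=tcp([.4935,.309,0],.7,P);T=tool(.7,P,-1);up=pk+[0,0,.08]
print(row(up,T),row(pk,T))
c=camera("scene");cv2.imwrite("pics/s1.png",cv2.resize(c["pixels"][130:290,330:530],None,fx=4,fy=3.75))
E
```

```text
[ 0.71  0.5   2.21  4.23  0.59 -2.07] [0.2799 0.3074 0.3084]
[-0.015, 0.025, -0.02, 0.002, 0.001, -0.003] [-1.546, 0.028, 1.267, 0.002, 0.001, -0.003]
```

View pics/s1.png

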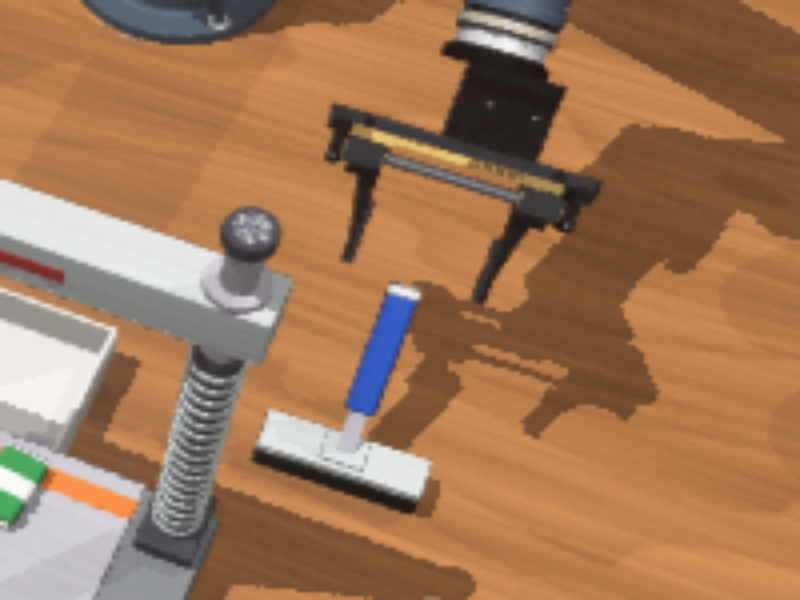

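The open gripper hangs behind and above the handle, with its fingertips at crop (348,258) and (480,300) either side of the handle top at (405,292). I'll lower it and close.

Emit:
{"method": "move_arm", "body": {
  "commands": [
    [[-0.5,0.01,0.4,0,0,0],[-1.0,0.02,0.8,0,0,0],[-1.3,0.03,1.05,0,0,0],[-1.55,0.03,1.27,0,0,0],[-1.55,0.03,1.27,0,0,0]]
  ]
}}

```text
time: 5.15
position: [0.2786, 0.3063, 0.2273]
tool_rot: [0.907, 0.004, 0.421, -0.002]
ft_force: [-0.4, 0.5, 1.2]
grip_width: 0.0867
grip_force: 0.0
```

Emit:
{"method": "move_arm", "body": {
  "commands": [
    [[0,0,0,0,0,0],[0,0,0,0,0,0],[0,0,0,0,0,0],[0,0,0,0,0,0],[0,0,0,0,0,0],[0,0,0,0,0,0]]
  ],
  "claw": 1,
  "squeeze": 50
}}

```text
time: 5.9
position: [0.2779, 0.3069, 0.2278]
tool_rot: [0.907, 0.005, 0.422, -0.003]
ft_force: [-0.9, 0.1, 0.1]
grip_width: 0.0352
grip_force: 0.0
```

```bash
python3 - <<'E'
from h import *
o=log();print({k:np.round(o[k],3) for k in("time","q","position","tool_rot","ft_force","moment","grip_width","grip_force")})
P=40;pk=tcp([.4935,.309,0],.7,P)
print((o["position"]-pk).round(4))
# plan carry: lift, to in front of press for b1 sweep, entry
T=lambda y:tool(y,P,-1)
up=o["position"]+[0,0,.13]
w=[(up,T(0)),(tcp([.52,-.05,.15],-30,P),T(-30)),(tcp([.60,-.105,.12],-30,P),T(-30)),(tcp([.725,-.175,.11],-30,P),T(-30)),(tcp([.725,-.175,.06],-30,P),T(-30)),(tcp([.615,-.11,.06],-30,P),T(-30)),(tcp([.59,-.095,.063],-30,P),T(-30))]
sim(w)
E
```

```text
{'time': np.float64(5.9), 'q': array([ 0.714,  0.732,  2.259,  3.941,  0.76 , -1.711]), 'position': array([0.278, 0.307, 0.228]), 'tool_rot': array([ 0.907,  0.005,  0.422, -0.003]), 'ft_force': array([-0.868,  0.069,  0.139]), 'moment': array([ 0.028,  0.438, -0.06 ]), 'grip_width': np.float64(0.035), 'grip_force': np.float64(0.0)}
[-0.001   0.0005 -0.0006]
end q [ 0.72  0.36  2.17  4.5   0.54 -2.39] err 0.0 maxstep 0.088 ang 1.0 q4 [4.0, 4.0, 4.1, 4.1, 4.2, 4.2, 4.3, 4.4, 4.4, 4.5] q5min 0.54
end q [-0.03  0.22  2.34  4.19  0.43 -2.24] err 0.0 maxstep 0.084 ang 30.0 q4 [4.5, 4.5, 4.4, 4.4, 4.4, 4.3, 4.3, 4.3, 4.2, 4.2] q5min 0.43
end q [-0.19  0.37  2.23  3.86  0.39 -2.03] err 0.0 maxstep 0.044 ang 0.0 q4 [4.1, 4.1, 4.1, 4.0, 4.0, 4.0, 3.9, 3.9, 3.9, 3.9] q5min 0.39
end q [-0.29  0.5   1.95  3.98  0.24 -2.25] err 0.0 maxstep 0.037 ang 0.0 q4 [3.9, 3.9, 3.9, 3.9, 3.9, 3.9, 3.9, 3.9, 4.0, 4.0] q5min 0.24
end q [-0.29  0.6   1.98  3.7   0.34 -1.95] err 0.0 maxstep 0.041 ang 0.0 q4 [3.9, 3.9, 3.9, 3.8, 3.8, 3.8, 3.8, 3.7, 3.7, 3.7] q5min 0.25
end q [-0.2   0.55  2.25  3.63  0.56 -1.78] err 0.0 maxstep 0.028 ang 0.0 q4 [3.7, 3.7, 3.7, 3.6, 3.6, 3.6, 3.6, 3.6, 3.6, 3.6] q5min 0.36
end q [-0.16  0.54  2.3   3.64  0.6  -1.76] err 0.0 maxstep 0.006 ang 0.0 q4 [3.6, 3.6, 3.6, 3.6, 3.6, 3.6, 3.6, 3.6, 3.6, 3.6] q5min 0.56
```

Emit:
{"method": "move_arm", "body": {
  "commands": [
    [[0,0,0,0,0,0],[0,0,0,0,0,0],[0,0,0,0,0,0],[0,0,0,0,0,0]]
  ]
}}

```text
time: 6.4
position: [0.2779, 0.3069, 0.2278]
tool_rot: [0.907, 0.005, 0.422, -0.003]
ft_force: [0.5, -0.2, 0.7]
grip_width: 0.0237
grip_force: 49.9
```

```bash
python3 - <<'E'
from h import *
o=log();P=40;T=lambda y:tool(y,P,-1)
print(row(o["position"]+[0,0,.13],T(.5)),row(tcp([.52,-.05,.15],-30,P),T(-30)))
print({k:np.round(o[k],3) for k in("ft_force","moment","position","grip_width")})
E
```

```text
[2.485, -0.003, -2.095, -0.002, 0.002, 0.0] [3.748, 6.25, -1.408, -0.409, 0.003, 0.343]
{'ft_force': array([ 0.483, -0.168,  0.726]), 'moment': array([ 0.067,  0.452, -0.016]), 'position': array([0.278, 0.307, 0.228]), 'grip_width': np.float64(0.024)}
```

Emit:
{"method": "move_arm", "body": {
  "commands": [
    [[0.3,0,-0.25,0,0,0],[0.9,0,-0.75,0,0,0],[1.5,0,-1.25,0,0,0],[2.1,0,-1.75,0,0,0],[2.5,0,-2.1,0,0,0],[2.5,0,-2.1,0,0,0]]
  ]
}}

```text
time: 7.15
position: [0.2778, 0.3066, 0.3593]
tool_rot: [0.907, 0.004, 0.422, -0.004]
ft_force: [-0.9, -0.0, -2.3]
grip_width: 0.0235
grip_force: 49.9
```

```bash
python3 - <<'E'
from h import *
o=log();P=40;T=lambda y:tool(y,P,-1)
print(row(tcp([.52,-.05,.15],-30,P),T(-30)))
print({k:np.round(o[k],3) for k in("q","ft_force","moment","position","grip_width","grip_force")})
c=camera("scene");Pc=cloud(c);H=cv2.cvtColor(c["pixels"],cv2.COLOR_BGR2HSV)
m=(Pc[...,2]>.05)&(Pc[...,1]>.2)&(Pc[...,1]<.4)&(Pc[...,0]>.3)&(Pc[...,0]<.55)
b=m&(H[...,0]>105)&(H[...,0]<130)&(H[...,1]>120);Q=Pc[b];w,V=np.linalg.eigh(np.cov(Q.T));print("blue",Q.mean(0).round(4),V[:,2].round(3))
t=m&(H[...,1]<25)&(H[...,2]>150)&(Pc[...,0]>.47);Q=Pc[t];print("headtop",len(Q),np.percentile(Q,[2,50,98],0).round(4).tolist(),np.linalg.svd(Q-Q.mean(0))[2][2].round(3))
E
```

```text
[1.25, 6.244, 0.706, -0.411, 0.002, 0.34]
{'q': array([ 0.713,  0.359,  2.17 ,  4.495,  0.529, -2.389]), 'ft_force': array([-0.916, -0.014, -2.317]), 'moment': array([-0.041,  0.982, -0.018]), 'position': array([0.278, 0.307, 0.359]), 'grip_width': np.float64(0.024), 'grip_force': np.float64(49.922)}
blue [0.4378 0.3079 0.2396] [-0.708 -0.012  0.706]
headtop 514 [[0.4771, 0.2482, 0.163], [0.4955, 0.3096, 0.1685], [0.512, 0.3704, 0.1922]] [0.287 0.002 0.958]
```

Emit:
{"method": "move_arm", "body": {
  "commands": [
    [[0.06,0.3,0.03,-0.02,0,0.017],[0.18,0.95,0.1,-0.06,0,0.05],[0.35,1.75,0.2,-0.115,0,0.095],[0.55,2.7,0.3,-0.18,0,0.147],[0.73,3.65,0.41,-0.24,0,0.2],[0.92,4.6,0.52,-0.3,0,0.25],[1.1,5.5,0.62,-0.36,0,0.3],[1.2,6.0,0.68,-0.395,0,0.327],[1.25,6.25,0.7,-0.41,0,0.34],[1.25,6.25,0.7,-0.41,0,0.34]]
  ]
}}

```text
time: 8.45
position: [0.3342, 0.0568, 0.3777]
tool_rot: [0.876, -0.234, 0.406, 0.111]
ft_force: [0.1, 0.1, -2.4]
grip_width: 0.0237
grip_force: 49.9
```

```bash
python3 - <<'E'
from h import *
o=log();P=40;T=lambda y:tool(y,P,-1)
print({k:np.round(o[k],3) for k in("q","ft_force","moment","position","grip_width","grip_force")})
for h in([.57,-.09,.12],[.725,-.175,.11],[.725,-.175,.075]): print(h,row(tcp(h,-30,P),T(-30)))
E
```

```text
{'q': array([-0.027,  0.224,  2.337,  4.198,  0.434, -2.25 ]), 'ft_force': array([ 0.077,  0.122, -2.442]), 'moment': array([0.53 , 0.829, 0.002]), 'position': array([0.334, 0.057, 0.378]), 'grip_width': np.float64(0.024), 'grip_force': np.float64(49.922)}
[0.57, -0.09, 0.12] [0.457, 0.229, 1.676, 0.002, 0.004, 0.003]
[0.725, -0.175, 0.11] [3.119, 0.132, 5.211, 0.002, 0.004, 0.003]
[0.725, -0.175, 0.075] [2.451, 0.128, 5.776, 0.002, 0.004, 0.003]
```

Emit:
{"method": "move_arm", "body": {
  "commands": [
    [[0.2,0.1,0.7,0,0,0],[0.46,0.22,1.68,0,0,0],[1.3,0.2,2.8,0,0,0],[2.2,0.17,4.0,0,0,0],[2.9,0.14,4.9,0,0,0],[3.1,0.13,5.2,0,0,0],[3.1,0.13,5.2,0,0,0],[2.8,0.13,5.5,0,0,0],[2.45,0.13,5.78,0,0,0],[2.45,0.13,5.78,0,0,0]]
  ]
}}

```text
time: 9.7
position: [0.5375, -0.0654, 0.3027]
tool_rot: [0.878, -0.232, 0.404, 0.11]
ft_force: [0.4, 0.2, -2.1]
grip_width: 0.0238
grip_force: 49.9
```

```bash
python3 - <<'E'
from h import *
o=log();P=40;T=lambda y:tool(y,P,-1)
print({k:np.round(o[k],3) for k in("q","ft_force","moment","position","grip_width","grip_force")})
for z in(.075,.064,.062,.06,.058): print(z,row(tcp([.725,-.175,z],-30,P),T(-30)))
c=camera("scene");cv2.imwrite("pics/s2.png",cv2.resize(c["pixels"][140:330,160:430],None,fx=2.8,fy=2.8))
E
```

```text
{'q': array([-0.286,  0.567,  1.974,  3.778,  0.306, -2.035]), 'ft_force': array([ 0.352,  0.165, -2.111]), 'moment': array([ 0.576,  0.818, -0.038]), 'position': array([ 0.537, -0.065,  0.303]), 'grip_width': np.float64(0.024), 'grip_force': np.float64(49.923)}
0.075 [0.055, 0.03, 0.037, 0.0, 0.009, 0.006]
0.064 [-0.154, 0.029, 0.215, 0.0, 0.009, 0.006]
0.062 [-0.192, 0.028, 0.248, 0.0, 0.009, 0.006]
0.06 [-0.23, 0.028, 0.28, 0.0, 0.009, 0.006]
0.058 [-0.268, 0.028, 0.313, 0.0, 0.009, 0.006]
```

View pics/s2.png

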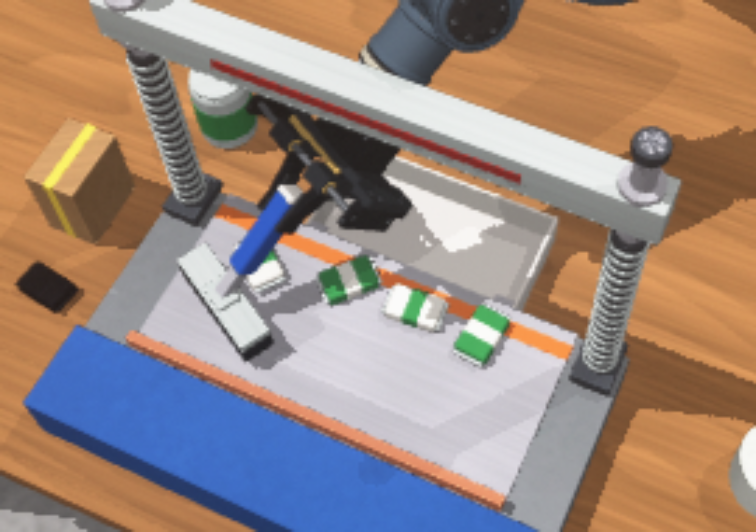

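The head hangs just above the bed at crop (225,300), with bar1 at (262,268) between it and the front edge. The gripper is well below the jaw. I'll lower it gently.

Emit:
{"method": "move_arm", "body": {
  "commands": [
    [[-0.1,0.03,0.16,0,0.009,0.006],[-0.17,0.03,0.23,0,0.009,0.006],[-0.2,0.03,0.255,0,0.009,0.006],[-0.2,0.03,0.255,0,0.009,0.006]]
  ]
}}

```text
time: 10.25
position: [0.5413, -0.0693, 0.2919]
tool_rot: [0.874, -0.235, 0.411, 0.11]
ft_force: [-0.3, 0.3, -2.6]
grip_width: 0.0235
grip_force: 49.9
```

```bash
cat > st.py <<'E'
from h import *
o=log();print({k:np.round(o[k],4) for k in("time","ft_force","moment","position","grip_width")})
E
python3 st.py
```

```text
{'time': np.float64(10.25), 'ft_force': array([-0.3025,  0.3303, -2.571 ]), 'moment': array([0.4869, 0.8706, 0.0022]), 'position': array([ 0.5413, -0.0693,  0.2919]), 'grip_width': np.float64(0.0235)}
```

```bash
cat >> h.py <<'E'
RG=R.from_quat([0.907,0.005,0.422,-0.003]);PG=np.array([.2779,.3069,.2278])  # pose at the grasp
REL=RG.inv().apply(np.array([.4935,.309,0])-PG);RREL=RG.inv()*R.from_euler('z',.7,degrees=True)
def headpose(o=None):
    o=o or get_obs();Rt=R.from_quat(o["tool_rot"]);return o["position"]+Rt.apply(REL),(Rt*RREL).as_euler('ZYX',degrees=True)
def hrow(h,yaw):  # row that brings sweeper to h, yaw, level
    Rt=R.from_euler('z',yaw,degrees=True)*RREL.inv();return row(np.array(h)-Rt.apply(REL),Rt)
E
cat >> st.py <<'E'
h=headpose(o);print("head",h[0].round(4),h[1].round(2))
E
python3 st.py;python3 - <<'E'
from h import *
for z in(.062,.061,.06,.059): print(z,hrow([.725,-.175,z],-30))
E
```

```text
{'time': np.float64(10.25), 'ft_force': array([-0.3025,  0.3303, -2.571 ]), 'moment': array([0.4869, 0.8706, 0.0022]), 'position': array([ 0.5413, -0.0693,  0.2919]), 'grip_width': np.float64(0.0235)}
head [ 0.7293 -0.1789  0.0661] [-30.09  -0.52   0.  ]
0.062 [-0.1, -0.022, -0.037, 0.001, -0.009, -0.001]
0.061 [-0.119, -0.022, -0.021, 0.001, -0.009, -0.001]
0.06 [-0.138, -0.022, -0.005, 0.001, -0.009, -0.001]
0.059 [-0.157, -0.022, 0.011, 0.001, -0.009, -0.001]
```

Emit:
{"method": "move_arm", "body": {
  "commands": [
    [[-0.11,-0.02,-0.03,0,-0.009,0],[-0.11,-0.02,-0.03,0,-0.009,0],[-0.11,-0.02,-0.03,0,-0.009,0]]
  ]
}}

```text
time: 10.62
position: [0.5385, -0.0669, 0.2891]
tool_rot: [0.875, -0.236, 0.408, 0.109]
ft_force: [-0.7, 0.0, -3.1]
grip_width: 0.0237
grip_force: 49.9
```

```bash
python3 st.py; python3 - <<'E'
from h import *
for z in(.061,.06,.059): print(z,hrow([.725,-.175,z],-30))
c=camera("scene");Pc=cloud(c);H=cv2.cvtColor(c["pixels"],cv2.COLOR_BGR2HSV)
o=get_obs();h=headpose(o)[0];d=(Pc-h)@R.from_euler('z',-30,degrees=True).as_matrix()
m=(abs(d[...,0]-0.009)<.007)&(abs(d[...,1])<.058)&(d[...,2]>.02)&(d[...,2]<.06);Q=d[m]
A=np.c_[Q[:,:2],np.ones(len(Q))];print(len(Q),np.linalg.lstsq(A,Pc[m][:,2],rcond=None)[0].round(4),np.median(Pc[m][:,2]))
b=(abs(Pc[...,0]-.70)<.02)&(abs(Pc[...,1]-.05)<.05);print("bed",np.median(Pc[b][:,2]))
E
```

```text
{'time': np.float64(10.625), 'ft_force': array([-0.7052,  0.0217, -3.1427]), 'moment': array([ 0.5865,  0.8096, -0.0614]), 'position': array([ 0.5385, -0.0669,  0.2891]), 'grip_width': np.float64(0.0237)}
head [ 0.7248 -0.1755  0.0613] [-3.01e+01 -1.00e-02  0.00e+00]
0.061 [-0.007, -0.004, 0.003, 0.001, -0.0, -0.001]
0.06 [-0.026, -0.004, 0.019, 0.001, -0.0, -0.001]
0.059 [-0.045, -0.004, 0.035, 0.001, -0.0, -0.001]
167 [-0.1105  0.012   0.1001] 0.09901675377280378
bed 0.06036364020206849
```

Emit:
{"method": "move_arm", "body": {
  "commands": [
    [[-0.02,0,0.016,0,0,0],[-0.04,0,0.032,0,0,0],[-0.04,0,0.032,0,0,0]]
  ]
}}

```text
time: 11.05
position: [0.5385, -0.0669, 0.2875]
tool_rot: [0.875, -0.236, 0.408, 0.109]
ft_force: [-3.0, 0.8, 2.3]
grip_width: 0.0236
grip_force: 49.9
```

```bash
python3 st.py
```

```text
{'time': np.float64(11.05), 'ft_force': array([-3.0149,  0.7605,  2.3357]), 'moment': array([ 0.3979,  0.6171, -0.0557]), 'position': array([ 0.5385, -0.0669,  0.2875]), 'grip_width': np.float64(0.0236)}
head [ 0.725  -0.1756  0.06  ] [-30.11  -0.08   0.  ]
```

```bash
python3 - <<'E'
from h import *
o=get_obs();R0=R.from_quat(o["tool_rot"])
for d in([0,0,.0015],[-.125,.072,.0015]): print(R0.inv().apply(d)/.04)
E
```

```text
[ 2.87207360e-02 -4.69826521e-05 -2.41115556e-02]
[-2.29003467  0.01265903 -2.78614648]
```

Emit:
{"method": "move_arm", "body": {
  "commands": [
    [[0,0,0,0,0,0],[0.03,0,-0.024,0,0,0],[-0.2,0,-0.3,0,0,0],[-0.43,0,-0.58,0,0,0],[-0.67,0,-0.85,0,0,0],[-0.9,0,-1.13,0,0,0],[-1.13,0,-1.405,0,0,0],[-1.36,0,-1.68,0,0,0],[-1.59,0,-1.96,0,0,0],[-1.83,0,-2.23,0,0,0],[-2.06,0,-2.51,0,0,0],[-2.29,0,-2.786,0,0,0]]
  ]
}}

```text
time: 12.55
position: [0.413, 0.0059, 0.2888]
tool_rot: [0.875, -0.236, 0.408, 0.109]
ft_force: [0.3, 0.7, -2.1]
grip_width: 0.0237
grip_force: 49.9
```

```bash
python3 st.py; python3 - <<'E'
from h import *
c=camera("scene");cv2.imwrite("pics/s3.png",cv2.resize(c["pixels"][140:330,160:430],None,fx=2.8,fy=2.8))
E
```

```text
{'time': np.float64(12.55), 'ft_force': array([ 0.3155,  0.6914, -2.1323]), 'moment': array([ 0.5603,  0.8742, -0.0765]), 'position': array([0.413 , 0.0059, 0.2888]), 'grip_width': np.float64(0.0237)}
head [ 0.5994 -0.1027  0.0611] [-3.011e+01 -2.000e-02  1.000e-02]
```

View pics/s3.png

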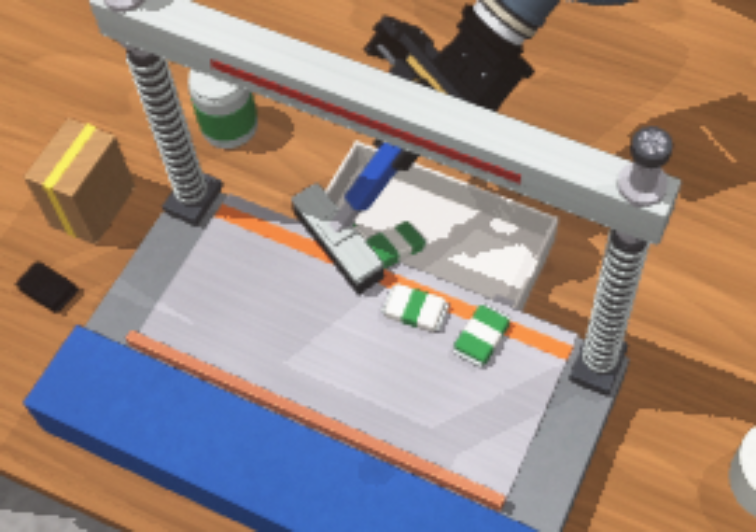

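Bar2 sits at crop (397,243), pushed up to the edge; bar1 is no longer on the bed. Bars 3 and 4 are untouched at (415,308) and (482,335). I'll push a little further, lift, then go behind bars 4 and 3 with the opposite yaw.

```bash
python3 - <<'E'
from h import *
W=[([.568,-.084,.061],-30),([.568,-.084,.10],-30),([.63,.0,.10],0),([.705,.098,.098],30),([.705,.098,.063],30),([.60,.037,.063],30),([.57,.02,.063],30)]
way=[]
for h,y in W:
    print(h,y,hrow(h,y)); Rt=R.from_euler('z',y,degrees=True)*RREL.inv();way.append((np.array(h)-Rt.apply(REL),Rt))
sim(way)
E
```

```text
[0.568, -0.084, 0.061] -30 [-0.548, -0.009, -0.658, 0.001, 0.004, 0.0]
[0.568, -0.084, 0.1] -30 [0.196, -0.009, -1.289, 0.001, 0.004, 0.0]
[0.63, 0.0, 0.1] 0 [0.848, 0.093, -0.52, 0.401, 0.004, -0.338]
[0.705, 0.098, 0.098] 30 [2.34, -0.992, 1.315, 0.801, 0.003, -0.676]
[0.705, 0.098, 0.063] 30 [1.673, -0.992, 1.882, 0.801, 0.003, -0.676]
[0.6, 0.037, 0.063] 30 [0.699, 1.644, 0.732, 0.801, 0.003, -0.676]
[0.57, 0.02, 0.063] 30 [0.417, 2.387, 0.4, 0.801, 0.003, -0.676]
end q [-0.13  0.55  2.36  3.64  0.66 -1.71] err 0.0 maxstep 0.007 ang 0.0 q4 [3.6, 3.6, 3.6, 3.6, 3.6, 3.6, 3.6, 3.6, 3.6, 3.6] q5min 0.59
end q [-0.13  0.42  2.32  3.77  0.51 -1.88] err 0.0 maxstep 0.02 ang 0.0 q4 [3.6, 3.7, 3.7, 3.7, 3.7, 3.7, 3.7, 3.7, 3.8, 3.8] q5min 0.51
end q [-0.35  0.42  2.29  2.54  0.48 -1.25] err 0.0 maxstep 0.128 ang 30.0 q4 [3.7, 3.5, 3.4, 3.3, 3.2, 3.0, 2.9, 2.8, 2.7, 2.5] q5min 0.46
end q [-0.38  0.51  2.    1.57  0.65 -0.68] err 0.0 maxstep 0.114 ang 30.0 q4 [2.4, 2.3, 2.2, 2.1, 2.0, 1.9, 1.8, 1.7, 1.6, 1.6] q5min 0.48
end q [-0.38  0.58  2.02  1.69  0.65 -0.84] err 0.0 maxstep 0.016 ang 0.0 q4 [1.6, 1.6, 1.6, 1.6, 1.6, 1.6, 1.7, 1.7, 1.7, 1.7] q5min 0.65
end q [-0.66  0.54  2.24  1.63  0.79 -1.1 ] err 0.0 maxstep 0.033 ang 0.0 q4 [1.7, 1.7, 1.7, 1.7, 1.7, 1.7, 1.7, 1.7, 1.6, 1.6] q5min 0.67
end q [-0.76  0.54  2.3   1.59  0.82 -1.17] err 0.0 maxstep 0.011 ang 0.0 q4 [1.6, 1.6, 1.6, 1.6, 1.6, 1.6, 1.6, 1.6, 1.6, 1.6] q5min 0.79
```

Emit:
{"method": "move_arm", "body": {
  "commands": [
    [[-0.18,0,-0.22,0,0,0],[-0.36,0,-0.44,0,0,0],[-0.55,0,-0.66,0,0,0],[-0.55,0,-0.66,0,0,0],[-0.1,0,-1.05,0,0,0],[0.2,0,-1.29,0,0,0],[0.36,0.02,-1.1,0.1,0,-0.085],[0.52,0.05,-0.9,0.2,0,-0.17],[0.68,0.07,-0.71,0.3,0,-0.255],[0.85,0.09,-0.52,0.4,0,-0.338],[0.85,0.09,-0.52,0.4,0,-0.338]]
  ]
}}

```text
time: 13.98
position: [0.4164, -0.0007, 0.3274]
tool_rot: [0.907, -0.0, 0.42, -0.0]
ft_force: [0.0, -0.3, -1.9]
grip_width: 0.0242
grip_force: 50.0
```

```bash
python3 st.py; python3 - <<'E'
from h import *
for h,y in [([.705,.098,.098],30),([.705,.098,.063],30)]: print(hrow(h,y))
ims=[camera(n)["pixels"] for n in("scene","top")]
cv2.imwrite("pics/s4.png",np.vstack([cv2.resize(ims[0][160:300,200:420],(550,350)),cv2.resize(ims[1][150:250,250:450],(550,275))])[:600])
E
```

```text
{'time': np.float64(13.975), 'ft_force': array([ 0.0418, -0.2784, -1.9301]), 'moment': array([ 0.0065,  0.9604, -0.059 ]), 'position': array([ 0.4164, -0.0007,  0.3274]), 'grip_width': np.float64(0.0242)}
head [ 0.6311 -0.0013  0.0988] [ 0.03  0.23 -0.05]
[1.612, 0.217, 1.962, 0.4, 0.003, -0.337]
[0.945, 0.217, 2.528, 0.4, 0.003, -0.337]
```

View pics/s4.png

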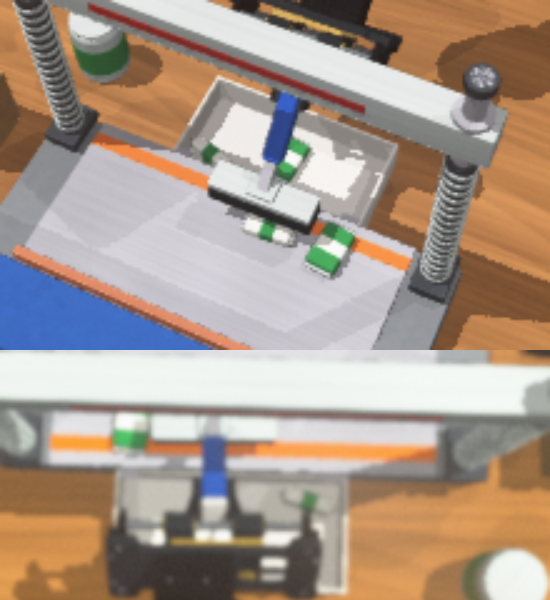

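Bars 1 and 2 are in the tray, at (208,150) and (292,158) in the scene part and (308,498) in the top part. Bars 3 and 4 remain on the bed at (268,230) and (330,248), with the head hovering above. Next I'll go behind them.

Emit:
{"method": "move_arm", "body": {
  "commands": [
    [[0.3,0.03,0.4,0.08,0,-0.067],[0.65,0.08,0.8,0.16,0,-0.135],[0.97,0.13,1.2,0.24,0,-0.2],[1.3,0.17,1.6,0.32,0,-0.27],[1.61,0.22,1.96,0.4,0,-0.337],[1.61,0.22,1.96,0.4,0,-0.337],[1.3,0.22,2.23,0.4,0,-0.337],[1.0,0.22,2.48,0.4,0,-0.337],[0.95,0.22,2.52,0.4,0,-0.337],[0.95,0.22,2.52,0.4,0,-0.337]]
  ]
}}

```text
time: 15.32
position: [0.518, -0.0092, 0.2922]
tool_rot: [0.876, 0.233, 0.407, -0.109]
ft_force: [-0.2, -0.3, -2.7]
grip_width: 0.0235
grip_force: 50.0
```

```bash
python3 st.py; python3 - <<'E'
from h import *
for h,y in [([.705,.098,.062],30),([.6,.037,.062],30),([.565,.017,.062],30)]: print(hrow(h,y))
c=camera("scene");cv2.imwrite("pics/s5.png",cv2.resize(c["pixels"][160:300,200:420],(660,420)))
E
```

```text
{'time': np.float64(15.325), 'ft_force': array([-0.2052, -0.2658, -2.6868]), 'moment': array([-0.4532,  0.753 ,  0.0087]), 'position': array([ 0.518 , -0.0092,  0.2922]), 'grip_width': np.float64(0.0235)}
head [0.7053 0.0975 0.0644] [ 2.984e+01  1.000e-02 -1.000e-02]
[-0.048, 0.002, 0.038, 0.002, 0.0, -0.002]
[-2.004, 0.021, -2.284, 0.002, 0.0, -0.002]
[-2.653, 0.02, -3.055, 0.002, 0.0, -0.002]
```

View pics/s5.png

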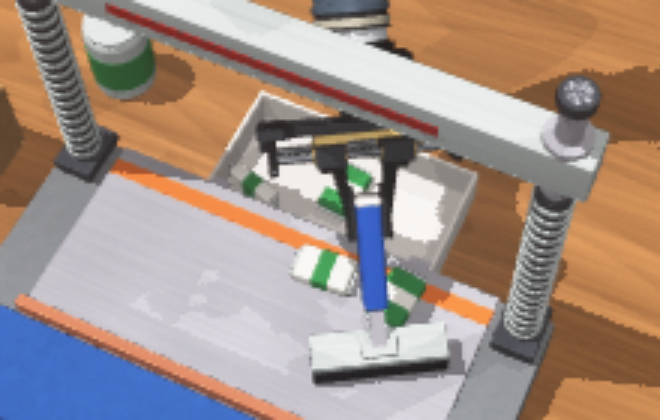

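The head stands behind bars 3 and 4 (crop (380,350)), and both bars are inside its width. Sweeping now.

Emit:
{"method": "move_arm", "body": {
  "commands": [
    [[-0.05,0,0.038,0,0,0],[-0.29,0,-0.24,0,0,0],[-0.52,0,-0.52,0,0,0],[-0.76,0,-0.81,0,0,0],[-1.0,0.01,-1.09,0,0,0],[-1.23,0.01,-1.37,0,0,0],[-1.47,0.01,-1.65,0,0,0],[-1.71,0.01,-1.93,0,0,0],[-1.94,0.02,-2.21,0,0,0],[-2.18,0.02,-2.49,0,0,0],[-2.42,0.02,-2.78,0,0,0],[-2.65,0.02,-3.055,0,0,0]]
  ]
}}

```text
time: 16.88
position: [0.378, -0.0914, 0.2899]
tool_rot: [0.876, 0.233, 0.408, -0.108]
ft_force: [-0.5, -0.2, -3.1]
grip_width: 0.024
grip_force: 50.0
```

```bash
python3 st.py; python3 - <<'E'
from h import *
for h,y in [([.555,.012,.062],30),([.52,.0,.12],15)]: print(hrow(h,y))
c=camera("scene");cv2.imwrite("pics/s6.png",cv2.resize(c["pixels"][160:300,200:420],(660,420)))
E
```

```text
{'time': np.float64(16.875), 'ft_force': array([-0.4657, -0.2316, -3.1454]), 'moment': array([-0.4768,  0.6943,  0.1117]), 'position': array([ 0.378 , -0.0914,  0.2899]), 'grip_width': np.float64(0.024)}
head [0.5654 0.015  0.062 ] [ 2.984e+01  1.000e-02 -1.100e-01]
[-0.172, -0.038, -0.202, 0.003, 0.0, -0.0]
[0.47, -1.607, -1.692, -0.197, 0.0, 0.168]
```

View pics/s6.png

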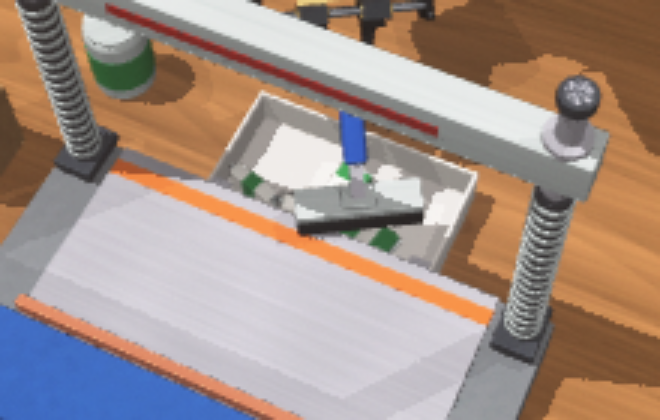

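The bed is clear and all the bars appear to lie in the tray under the head (crop (360,215)). I'll lift straight up, then carry the sweeper back.

```bash
python3 - <<'E'
from h import *
W=[([.565,.016,.13],30),([.50,.10,.14],0.7),([.4935,.309,.12],0.7),([.4935,.309,.0],0.7)]
way=[]
for h,y in W:
    print(h,y,hrow(h,y)); Rt=R.from_euler('z',y,degrees=True)*RREL.inv();way.append((np.array(h)-Rt.apply(REL),Rt))
sim(way)
E
```

```text
[0.565, 0.016, 0.13] 30 [1.313, 0.0, -1.08, 0.004, 0.001, -0.002]
[0.5, 0.1, 0.14] 0.7 [1.707, -5.268, -1.0, -0.387, 0.001, 0.328]
[0.4935, 0.309, 0.12] 0.7 [2.903, -9.886, 1.197, -0.387, 0.001, 0.328]
[0.4935, 0.309, 0.0] 0.7 [0.61, -9.885, 3.131, -0.387, 0.001, 0.328]
end q [-0.78  0.34  2.24  1.34  0.86 -0.82] err 0.0 maxstep 0.038 ang 0.0 q4 [1.6, 1.5, 1.5, 1.5, 1.5, 1.4, 1.4, 1.4, 1.4, 1.3] q5min 0.83
end q [-0.04  0.16  2.44  3.06  0.29 -1.53] err 0.0527 maxstep 0.431 ang 29.0 q4 [1.4, 1.5, 1.6, 1.7, 1.9, 2.0, 2.1, 2.3, 2.6, 3.1] q5min 0.29
end q [ 0.71  0.39  2.18  4.43  0.54 -2.32] err 0.0301 maxstep 0.217 ang 0.0 q4 [3.3, 3.4, 3.6, 3.7, 3.9, 4.0, 4.1, 4.2, 4.3, 4.4] q5min 0.34
end q [ 0.71  0.73  2.26  3.94  0.76 -1.71] err 0.0 maxstep 0.08 ang 0.0 q4 [4.4, 4.3, 4.2, 4.2, 4.1, 4.1, 4.0, 4.0, 4.0, 3.9] q5min 0.55
```

```bash
python3 - <<'E'
from h import *
for mid in (([.545,.06,.14],0.7),([.55,.03,.14],-15),([.54,.1,.13],-15)):
    way=[]
    for h,y in [([.565,.016,.13],30),mid,([.4935,.309,.12],0.7)]:
        Rt=R.from_euler('z',y,degrees=True)*RREL.inv();way.append((np.array(h)-Rt.apply(REL),Rt)); r=hrow(h,y)
        if y!=30: print(h,y,r)
    sim(way)
E
```

```text
[0.545, 0.06, 0.14] 0.7 [2.016, -3.842, -0.632, -0.387, 0.001, 0.328]
[0.4935, 0.309, 0.12] 0.7 [2.903, -9.886, 1.197, -0.387, 0.001, 0.328]
end q [-0.78  0.34  2.24  1.34  0.86 -0.82] err 0.0 maxstep 0.038 ang 0.0 q4 [1.6, 1.5, 1.5, 1.5, 1.5, 1.4, 1.4, 1.4, 1.4, 1.3] q5min 0.83
end q [-0.24  0.23  2.43  2.65  0.41 -1.28] err 0.0 maxstep 0.222 ang 29.0 q4 [1.4, 1.5, 1.6, 1.7, 1.8, 1.9, 2.1, 2.2, 2.4, 2.6] q5min 0.41
end q [ 0.71  0.39  2.18  4.43  0.54 -2.32] err 0.0 maxstep 0.219 ang 0.0 q4 [2.9, 3.1, 3.3, 3.5, 3.7, 3.9, 4.0, 4.2, 4.3, 4.4] q5min 0.4
[0.55, 0.03, 0.14] -15 [2.418, -4.304, -0.156, -0.597, 0.001, 0.504]
[0.4935, 0.309, 0.12] 0.7 [2.903, -9.886, 1.197, -0.387, 0.001, 0.328]
end q [-0.78  0.34  2.24  1.34  0.86 -0.82] err 0.0 maxstep 0.038 ang 0.0 q4 [1.6, 1.5, 1.5, 1.5, 1.5, 1.4, 1.4, 1.4, 1.4, 1.3] q5min 0.83
end q [-0.    0.26  2.35  3.71  0.38 -1.93] err 0.0 maxstep 0.389 ang 45.0 q4 [1.4, 1.6, 1.7, 1.9, 2.1, 2.3, 2.6, 2.9, 3.3, 3.7] q5min 0.36
end q [ 0.71  0.39  2.18  4.43  0.54 -2.32] err 0.0 maxstep 0.087 ang 16.0 q4 [3.8, 3.9, 4.0, 4.0, 4.1, 4.2, 4.3, 4.3, 4.4, 4.4] q5min 0.4
[0.54, 0.1, 0.13] -15 [2.646, -5.948, 0.503, -0.597, 0.001, 0.504]
[0.4935, 0.309, 0.12] 0.7 [2.903, -9.886, 1.197, -0.387, 0.001, 0.328]
end q [-0.78  0.34  2.24  1.34  0.86 -0.82] err 0.0 maxstep 0.038 ang 0.0 q4 [1.6, 1.5, 1.5, 1.5, 1.5, 1.4, 1.4, 1.4, 1.4, 1.3] q5min 0.83
end q [ 0.27  0.31  2.3   4.14  0.48 -2.15] err 0.0 maxstep 0.413 ang 45.0 q4 [1.5, 1.6, 1.8, 2.0, 2.3, 2.6, 3.0, 3.4, 3.8, 4.1] q5min 0.4
end q [ 0.71  0.39  2.18  4.43  0.54 -2.32] err 0.0 maxstep 0.049 ang 16.0 q4 [4.2, 4.2, 4.2, 4.3, 4.3, 4.3, 4.3, 4.4, 4.4, 4.4] q5min 0.48
```

Emit:
{"method": "move_arm", "body": {
  "commands": [
    [[0.4,0,-0.33,0,0,0],[0.9,0,-0.74,0,0,0],[1.31,0,-1.08,0,0,0],[1.5,-0.7,-0.93,-0.1,0,0.084],[1.7,-1.4,-0.77,-0.2,0,0.168],[1.87,-2.15,-0.62,-0.3,0,0.252],[2.05,-2.85,-0.46,-0.4,0,0.336],[2.24,-3.6,-0.31,-0.5,0,0.42],[2.42,-4.3,-0.16,-0.6,0,0.504],[2.42,-4.3,-0.16,-0.6,0,0.504],[2.42,-4.3,-0.16,-0.6,0,0.504]]
  ]
}}

```text
time: 18.3
position: [0.3511, 0.0711, 0.3702]
tool_rot: [0.895, -0.089, 0.434, 0.049]
ft_force: [0.5, -1.2, -2.1]
grip_width: 0.0237
grip_force: 50.0
```

```bash
python3 st.py; python3 - <<'E'
from h import *
print(get_obs()["q"].round(2))
for h,y in [([.4935,.309,.12],0.7),([.4935,.309,.02],.7)]: print(hrow(h,y))
c=camera("scene");Pc=cloud(c);H=cv2.cvtColor(c["pixels"],cv2.COLOR_BGR2HSV)
m=(H[...,0]>40)&(H[...,0]<85)&(H[...,1]>90)&(Pc[...,0]>.44)&(Pc[...,0]<.8)&(Pc[...,1]>-.2)&(Pc[...,1]<.16)
nl,l,st,ce=cv2.connectedComponentsWithStats(m.astype(np.uint8))
for i in range(1,nl):
    if st[i,4]>5: print(ce[i].round(),st[i,4],Pc[l==i].mean(0).round(3),Pc[l==i][:,2].max().round(3))
E
```

```text
{'time': np.float64(18.3), 'ft_force': array([ 0.4949, -1.1677, -2.1159]), 'moment': array([ 2.263e-01,  9.302e-01, -5.000e-04]), 'position': array([0.3511, 0.0711, 0.3702]), 'grip_width': np.float64(0.0237)}
head [0.5688 0.0229 0.1497] [-11.64  -1.89  -0.7 ]
[-0.08  0.26  2.36  3.43  0.39 -1.77]
[-2.24, -5.407, -2.037, 0.175, -0.032, -0.127]
[-4.204, -5.435, -0.491, 0.175, -0.032, -0.127]
[283. 221.] 25 [ 0.565 -0.111  0.04 ] 0.048
[312. 226.] 52 [ 0.539 -0.022  0.022] 0.03
[303. 229.] 22 [ 0.577 -0.036  0.057] 0.064
[318. 234.] 41 [0.558 0.006 0.022] 0.027
[328. 239.] 38 [0.562 0.044 0.022] 0.027
```

```bash
python3 st.py; python3 - <<'E'
from h import *
ims=[]
for n in("scene","top"):
    c=camera(n);Pc=cloud(c);ims.append(c["pixels"])
    m=(Pc[...,0]>.462)&(Pc[...,0]<.583)&(Pc[...,1]>-.146)&(Pc[...,1]<.104)&(Pc[...,2]<.085)&(Pc[...,2]>0)
    g=np.zeros((13,26));Q=Pc[m]
    for x,y,z in Q:
        i,j=int((x-.46)//.01),int((.114-y)//.01); g[i,j]=max(g[i,j],z*1000)
    print(n,"rows x .46.., cols y .11 -> -.15");print(g[::-1].astype(int))
cv2.imwrite("pics/s7.png",np.vstack([cv2.resize(ims[0][190:260,260:370],(550,350)),cv2.resize(ims[1][180:245,280:390],(550,250))]))
E
```

```text
{'time': np.float64(18.35), 'ft_force': array([-1.0422,  1.296 , -2.3832]), 'moment': array([0.4211, 1.0196, 0.2088]), 'position': array([0.3498, 0.072 , 0.3698]), 'grip_width': np.float64(0.0239)}
head [0.5667 0.0239 0.1485] [-11.74  -1.69  -0.61]
scene rows x .46.., cols y .11 -> -.15
[[ 0 47 51  0  0  0  0  0  0  0  0  0  0  0 61 60 71 71  0  0  0  0  0  0
  54 54]
 [ 0 50  0  0  0  0 26 25 23 24 24 25 55 62 63 64 66 69 60 46 44 45 46 35
   0 50]
 [ 0 50  0  9  6 17 24 24 23 25 27 25 54 58 58 57 56 54 48 45 45 43 46 48
  45 27]
 [ 0  6 10  7  6 14 22 24 27 25 24 26 21 20 43 40  0 37  0  0  0 45 45 41
  43 39]
 [ 0  6  4  9  7  7 22 23 24 25 24 23 24 27 25 23  0  0  0  7 10  5  0  0
  40  0]
 [ 0  8  8  8 10 11  7  8  6  7  7 18 24 27 26 22  6  6  9  7  6  7  8  6
   2  0]
 [ 0  7  9 12  9  7  7  8  8  7  7 20 27 25 25 24  6  8  9  7  8  8  8  9
  10 23]
 [ 0  9  8  8  6  6  1  0  2  8  8 12 21 22 26 21  8  8  6  7  8  5 10  7
   6 40]
 [ 0  5 10  6 11  5  0  0  0  0  0  0  0  0  0  3  8  7  9  8 10  5  7  7
   4 32]
 [ 0  5  5  7  9  0  0  0  0  0  0  0  0  0  0  0  0  4  3  2  8 
[... 684 characters left out ...]
22  6  7  7  6  5  6 23 40
  45 27]
 [ 0  8  4  8  6  6  0  0  5  6 19 22 23 25 22 25  7  5  6  7  6  7  6  6
   9 29]
 [ 0  6  7  9  6  0  0  0  9  6  6 22 27 23 26 21  9 10  5  5  9  7  6  6
   7 27]
 [ 0 10  6 10  6  0  0  0  6  9  7 24 23 26 25 27  6  6  7  7  7  3  7  5
   6 50]
 [ 0  5  6  7  0  0  0  0  4  6  5 27 24 25 24 22  7  6  5  6  8  5  4  6
   8 54]
 [ 0  7  8  2  0  0  0  0  4  5  6 23 25 23 22  7  8  9  6  9  9  6  8  5
   6 49]
 [ 0  6  8  0  0  0  0  0  5  6  6 15 17 15 19  7  6  5  4  5  7  7  7  3
   6 50]
 [ 0  7  0  0  0  0  0  0  6  7  7  3  8  5  6  8  6 11  5  7  8  5  6  5
   6 51]
 [ 0  0  0  0  0  0  0  0  5 53 50 52 51 50 50 51  4  6  7  7  6  6  5  7
   8 51]]
```

View pics/s7.png

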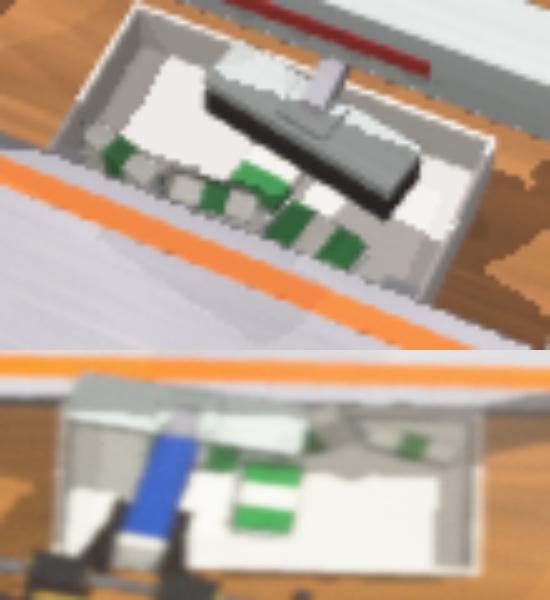

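The last view shows three bars low in the tray. The fourth, at crop (215,195), leans against the back wall, and the depth grid puts its top edge at about 71 mm near (0.58, -0.05). It's marginal, so I'll sweep it forward once more with the head straight.

```bash
python3 - <<'E'
from h import *
way=[]
for h,y in [([.60,-.03,.13],-2),([.635,-.05,.10],0),([.635,-.05,.0625],0),([.535,-.05,.0625],0)]:
    Rt=R.from_euler('z',y,degrees=True)*RREL.inv();way.append((np.array(h)-Rt.apply(REL),Rt)); print(h,y,hrow(h,y))
sim(way)
E
```

```text
[0.6, -0.03, 0.13] -2 [0.531, 2.118, 1.215, 0.134, -0.033, -0.093]
[0.635, -0.05, 0.1] 0 [0.549, 2.612, 2.46, 0.162, -0.032, -0.115]
[0.635, -0.05, 0.0625] 0 [-0.188, 2.601, 3.039, 0.162, -0.032, -0.115]
[0.535, -0.05, 0.0625] 0 [-1.707, 3.095, 1.116, 0.162, -0.032, -0.115]
end q [-0.46  0.31  2.33  2.33  0.44 -1.09] err 0.0 maxstep 0.125 ang 10.0 q4 [3.3, 3.2, 3.0, 2.9, 2.8, 2.7, 2.6, 2.5, 2.4, 2.3] q5min 0.38
end q [-0.5   0.43  2.27  2.3   0.51 -1.13] err 0.0 maxstep 0.013 ang 2.0 q4 [2.3, 2.3, 2.3, 2.3, 2.3, 2.3, 2.3, 2.3, 2.3, 2.3] q5min 0.45
end q [-0.5   0.54  2.3   2.47  0.62 -1.33] err 0.0 maxstep 0.022 ang 0.0 q4 [2.3, 2.3, 2.4, 2.4, 2.4, 2.4, 2.4, 2.4, 2.5, 2.5] q5min 0.52
end q [-0.65  0.47  2.44  2.27  0.61 -1.29] err 0.1476 maxstep 0.053 ang 0.0 q4 [2.5, 2.5, 2.5, 2.5, 2.5, 2.4, 2.4, 2.4, 2.3, 2.3] q5min 0.61
```

```bash
python3 - <<'E'
from h import *
for Y,e in((-25,[.545,-.035,.0625]),(-25,[.555,-.035,.0625]),(-15,[.555,-.04,.0625])):
    way=[]
    for h,y in [([.60,-.05,.12],Y),([.635,-.075,.10],Y),([.635,-.075,.0625],Y),(e,Y)]:
        Rt=R.from_euler('z',y,degrees=True)*RREL.inv();way.append((np.array(h)-Rt.apply(REL),Rt)); print(h,y,hrow(h,y))
    sim(way)
E
```

```text
[0.6, -0.05, 0.12] -25 [0.463, 0.458, 1.502, -0.177, -0.035, 0.16]
[0.635, -0.075, 0.1] -25 [0.672, 0.892, 2.585, -0.177, -0.035, 0.16]
[0.635, -0.075, 0.0625] -25 [-0.065, 0.881, 3.165, -0.177, -0.035, 0.16]
[0.545, -0.035, 0.0625] -25 [-1.545, 0.345, 1.272, -0.177, -0.035, 0.16]
end q [-0.09  0.37  2.25  3.85  0.4  -2.02] err 0.0 maxstep 0.045 ang 14.0 q4 [3.5, 3.5, 3.5, 3.6, 3.6, 3.7, 3.7, 3.8, 3.8, 3.9] q5min 0.39
end q [-0.16  0.44  2.19  3.71  0.41 -1.91] err 0.0 maxstep 0.017 ang 0.0 q4 [3.8, 3.8, 3.8, 3.8, 3.8, 3.8, 3.7, 3.7, 3.7, 3.7] q5min 0.4
end q [-0.16  0.55  2.22  3.58  0.52 -1.77] err 0.0 maxstep 0.018 ang 0.0 q4 [3.7, 3.7, 3.7, 3.6, 3.6, 3.6, 3.6, 3.6, 3.6, 3.6] q5min 0.42
end q [-0.06  0.55  2.43  3.58  0.72 -1.66] err 0.0 maxstep 0.022 ang 0.0 q4 [3.6, 3.6, 3.6, 3.6, 3.6, 3.6, 3.6, 3.6, 3.6, 3.6] q5min 0.54
[0.6, -0.05, 0.12] -25 [0.463, 0.458, 1.502, -0.177, -0.035, 0.16]
[0.635, -0.075, 0.1] -25 [0.672, 0.892, 2.585, -0.177, -0.035, 0.16]
[0.635, -0.075, 0.0625] -25 [-0.065, 0.881, 3.165, -0.177, -0.035, 0.16]
[0.555, -0.035, 0.0625] -25 [-1.393, 0.296, 1.464, -0
[... 712 characters left out ...]
0.635, -0.075, 0.0625] -15 [-0.162, 1.81, 3.059, -0.042, -0.034, 0.05]
[0.555, -0.04, 0.0625] -15 [-1.476, 1.347, 1.378, -0.042, -0.034, 0.05]
end q [-0.27  0.35  2.31  3.12  0.39 -1.55] err 0.0 maxstep 0.037 ang 4.0 q4 [3.4, 3.3, 3.3, 3.3, 3.2, 3.2, 3.2, 3.2, 3.1, 3.1] q5min 0.39
end q [-0.32  0.43  2.25  3.03  0.41 -1.5 ] err 0.0 maxstep 0.01 ang 0.0 q4 [3.1, 3.1, 3.1, 3.1, 3.1, 3.1, 3.1, 3.0, 3.0, 3.0] q5min 0.39
end q [-0.32  0.54  2.28  3.06  0.56 -1.53] err 0.0 maxstep 0.015 ang 0.0 q4 [3.0, 3.0, 3.0, 3.0, 3.0, 3.0, 3.1, 3.1, 3.1, 3.1] q5min 0.43
end q [-0.26  0.52  2.44  3.17  0.66 -1.59] err 0.0606 maxstep 0.032 ang 0.0 q4 [3.1, 3.1, 3.1, 3.1, 3.1, 3.1, 3.1, 3.1, 3.1, 3.2] q5min 0.58
```

Emit:
{"method": "move_arm", "body": {
  "commands": [
    [[0.23,0.23,0.75,-0.09,-0.018,0.08],[0.46,0.46,1.5,-0.177,-0.035,0.16],[0.57,0.67,2.05,-0.177,-0.035,0.16],[0.67,0.89,2.585,-0.177,-0.035,0.16],[0.67,0.89,2.585,-0.177,-0.035,0.16],[0.67,0.89,2.585,-0.177,-0.035,0.16]]
  ]
}}

```text
time: 19.2
position: [0.4396, 0.0156, 0.3279]
tool_rot: [0.885, -0.198, 0.412, 0.092]
ft_force: [-0.5, -0.2, -2.4]
grip_width: 0.0237
grip_force: 50.0
```

```bash
python3 st.py; python3 - <<'E'
from h import *
for h in([.635,-.075,.068],[.635,-.075,.0625],[.545,-.035,.0625],[.56,-.042,.13]): print(hrow(h,-25))
E
```

```text
{'time': np.float64(19.2), 'ft_force': array([-0.5195, -0.1815, -2.4465]), 'moment': array([ 0.5138,  0.8969, -0.0021]), 'position': array([0.4396, 0.0156, 0.3279]), 'grip_width': np.float64(0.0237)}
head [ 0.6344 -0.0767  0.1   ] [-2.517e+01  3.000e-02 -2.000e-02]
[-0.619, -0.025, 0.512, 0.003, 0.0, -0.002]
[-0.724, -0.025, 0.601, 0.003, 0.0, -0.002]
[-2.311, 0.029, -1.281, 0.003, 0.0, -0.002]
[-0.754, 0.026, -2.052, 0.003, 0.0, -0.002]
```

Emit:
{"method": "move_arm", "body": {
  "commands": [
    [[-0.3,0,0.25,0,0,0],[-0.62,0,0.51,0,0,0],[-0.72,0,0.59,0,0,0],[-1.0,0,0.26,0,0,0],[-1.25,0,-0.04,0,0,0],[-1.5,0,-0.33,0,0,0],[-1.75,0,-0.62,0,0,0],[-1.95,0.01,-0.86,0,0,0],[-2.15,0.02,-1.1,0,0,0],[-2.31,0.03,-1.28,0,0,0],[-2.31,0.03,-1.28,0,0,0]]
  ]
}}

```text
time: 20.58
position: [0.35, 0.057, 0.2901]
tool_rot: [0.885, -0.198, 0.412, 0.091]
ft_force: [-0.2, -0.7, -1.6]
grip_width: 0.0238
grip_force: 50.0
```

```bash
cat > tray.py <<'E'
from h import *
for n in("scene","top"):
    c=camera(n);Pc=cloud(c);m=(Pc[...,0]>.46)&(Pc[...,0]<.589)&(Pc[...,1]>-.146)&(Pc[...,1]<.104)&(Pc[...,2]<.085)&(Pc[...,2]>0)
    g=np.zeros((13,26))
    for x,y,z in Pc[m]:
        i,j=int((x-.46)//.01),int((.114-y)//.01); g[i,j]=max(g[i,j],z*1000)
    print(n);print("\n".join(" ".join("%2d"%v for v in r) for r in g[::-1]))
E
python3 st.py; python3 tray.py; python3 - <<'E'
from h import *
for h,y in(([.55,-.037,.13],-25),([.53,.10,.13],-15),([.4935,.309,.12],.7)): print(hrow(h,y))
E
```

```text
{'time': np.float64(20.575), 'ft_force': array([-0.2329, -0.7439, -1.5585]), 'moment': array([ 0.4687,  0.8543, -0.0544]), 'position': array([0.35  , 0.057 , 0.2901]), 'grip_width': np.float64(0.0238)}
head [ 0.5448 -0.035   0.0622] [-25.12   0.04  -0.03]
scene
 0 54 58 53  0 44  0 46 46 82 79 84 51 48  0 53  0 50  0 46 50 52 52  0 55 56
 0 51  0  0  0 21 23 24 81 76 16 73 84 83 79 24 22 24  0 44 47 43 42  0 51 49
 0 50  8  0 12 29 26 23 84 26 22 15 23 64 78 83 72 26 23 43 48 49 49 45 43 16
 0  6  9  8 17 31 29 26 75 24 19  0 13 24 26 27 84 83 83  6  0 42 43 44 45 43
 0 46  6  8  9  6 24 27 26 22  0  0  0  0 19 18 21 19 82 79 83  7  0  0  0 37
 0  4  8 11  8  9  8 19 24 21  0  0  0  0  0  3  9  9  7  7 81 80  7  6  4  0
 0  8  6  8  8  6  6  7  7  6  0  0  0  0  0  0  0  0  5 10  6  5 10  7  7 23
 0  6  9  9  8  7  5  6  6  7  4  0  0  0  0  0  0  0  0  0  4  8  6  9  8 14
 0  7 10  7  7  7  6  5  5  7  7 25 23 20  0  0  0  0  0  0  0  0  1  9  6  8
 0  4  8  6  7  8  8  8  8  7  4 21 27 27 25  0  0  0  0  0  0  0  0  1  5  8
 0  5 10  3  9  3  5  6  5  9  9 25 24 22 22 21  0  0  0  
[... 633 characters left out ...]
 3  7 11  6  9
 0  9  5  8  8  6 10  7  6 15 17 27 19  0  0 84  4  1  0  0  0  8  6  9  4 51
 0  6  8  5  7 10  7  6  7  5  9 23  0  0 23  8 83 76 76  0  2  8  8  7  6 50
 0  6  4  7  5  8  7  9  6 10  7 19  0  0 23  8  7  7 77 75  5  6  7  8  7 52
 0  7  7  5  8  5  8  4  7 10  7  0  0 21 22  8  6  6  6  5  3  6  9  5  6 30
 0  7  7  4  7  6  6  7  6  0  0  0  0 24 24  5  7  7  9  6  5  7  8  6 11 50
 0  5  5  4  7  8  7  5  1  0  0  0  0  5 17  7 10  6  5  6  6  6  7  8  6 51
 0 49 49  3  3  0  6  5  0  0  0  0  0 51 54 49 50 51 52 51 51 51 53 51 51 52
[1.362, 0.006, -1.003, 0.002, -0.002, -0.002]
[0.185, -1.945, -2.401, 0.135, -0.002, -0.114]
[-1.679, -4.883, -4.227, 0.345, -0.002, -0.29]
```

```bash
python3 - <<'E'
from h import *
way=[]
for h,y in(([.55,-.037,.13],-25),([.54,.10,.13],-15),([.4935,.309,.12],.7),([.4935,.309,.02],.7)):
    Rt=R.from_euler('z',y,degrees=True)*RREL.inv();way.append((np.array(h)-Rt.apply(REL),Rt)); print(h,y,hrow(h,y))
sim(way)
E
```

```text
[0.55, -0.037, 0.13] -25 [1.362, 0.006, -1.003, 0.002, -0.002, -0.002]
[0.54, 0.1, 0.13] -15 [0.331, -2.051, -2.228, 0.135, -0.002, -0.114]
[0.4935, 0.309, 0.12] 0.7 [-1.679, -4.883, -4.227, 0.345, -0.002, -0.29]
[0.4935, 0.309, 0.02] 0.7 [-3.594, -4.88, -2.62, 0.345, -0.002, -0.29]
end q [-0.06  0.3   2.34  3.87  0.43 -2.  ] err 0.0 maxstep 0.048 ang 0.0 q4 [3.6, 3.6, 3.6, 3.7, 3.7, 3.7, 3.8, 3.8, 3.8, 3.9] q5min 0.43
end q [ 0.27  0.31  2.3   4.14  0.48 -2.15] err 0.0 maxstep 0.033 ang 10.0 q4 [3.9, 3.9, 3.9, 4.0, 4.0, 4.0, 4.1, 4.1, 4.1, 4.1] q5min 0.44
end q [ 0.71  0.39  2.18  4.43  0.54 -2.32] err 0.0 maxstep 0.049 ang 16.0 q4 [4.2, 4.2, 4.2, 4.3, 4.3, 4.3, 4.3, 4.4, 4.4, 4.4] q5min 0.48
end q [ 0.71  0.67  2.25  3.99  0.72 -1.78] err 0.0 maxstep 0.067 ang 0.0 q4 [4.4, 4.3, 4.3, 4.2, 4.2, 4.1, 4.1, 4.1, 4.0, 4.0] q5min 0.55
```

Emit:
{"method": "move_arm", "body": {
  "commands": [
    [[0.5,0,-0.37,0,0,0],[1.0,0,-0.74,0,0,0],[1.36,0,-1.0,0,0,0],[1.0,-0.7,-1.4,0.045,0,-0.038],[0.66,-1.4,-1.8,0.09,0,-0.076],[0.33,-2.05,-2.23,0.135,0,-0.114],[-0.1,-2.7,-2.65,0.18,0,-0.15],[-0.6,-3.4,-3.15,0.235,0,-0.195],[-1.1,-4.1,-3.65,0.29,0,-0.24],[-1.5,-4.6,-4.05,0.325,0,-0.273],[-1.68,-4.88,-4.23,0.345,0,-0.29],[-1.68,-4.88,-4.23,0.345,0,-0.29]]
  ]
}}

```text
time: 22.18
position: [0.2776, 0.3072, 0.348]
tool_rot: [0.906, 0.005, 0.423, -0.003]
ft_force: [-0.2, 0.2, -2.7]
grip_width: 0.0238
grip_force: 50.0
```

```bash
python3 st.py; python3 tray.py; python3 - <<'E'
from h import *
for z in(.12,.02,.003): print(hrow([.4935,.309,z],.7))
E
```

```text
{'time': np.float64(22.175), 'ft_force': array([-0.1681,  0.2062, -2.682 ]), 'moment': array([ 0.0459,  0.9111, -0.0444]), 'position': array([0.2776, 0.3072, 0.348 ]), 'grip_width': np.float64(0.0238)}
head [0.4937 0.3093 0.1208] [ 0.67 -0.14  0.01]
scene
 0 54 56 50  0 52  0 43 44  0 48  0 48 50  0 51  0 51  0 48 49  0 47  0 56 53
 0 46  0  0  0 22 25 26 23 25  0  0 23 23 22 23 24 28 23 42 46 43 41  0 52 50
 0  0  0  0 19 23 24 25 28 24 21 22 29 25 26 27 24 26 25 41 44 45 45 45 46 41
 0  3  7  8 16 25 23 26 27 26 26 23 24 22 24 24 26 24 21  4  2 45 43 46 43 42
 0  6  6  5  6  7 23 26 22 25 24 23 28 19 22 18  0 17 10  8  8  0  0  0 40 37
 0  3  6  8 10  8  5 19 27 26 24 27 25 23 23  6  6  8 10  8  6  7  6  7 10  0
 0  3  7 10  7  8  8  5  7  5  9 24 28 25 25  6  6  8  5  8  8  4  7  8 10  6
 0  5  5  7  9  5  5  6  9  7  6 27 27 24 26  4  6  8  7  8  9  7  7  6  6  7
 0  7  9  7  9  6  4  7  8  9  5 27 25 28 23  7 11  7  6  7  8  5  6  7 11  8
 0  5  8  9  9  7  6  8  5  7  8 21 24 24 23 21 10 10  9  8  5  6  8  7  7  7
 0  9  8 11  8  8  8  8  8  7  6 22 21 21 22 20  7  8  7  8  7  
[... 625 characters left out ...]
6  6  7 10  7 52
 0  5  9  8  8  8  3  6  6 15 18 26 25 25 27  6  5  7  7  6  6  8  5  8  6  7
 0  9  9  4  8  5  7  8  5  6  7 23 23 26 26  8  7  5  7  6  5  8  7  5  7 50
 0  7  7  7  8  7  9  5  7  6  7 24 26 25 27  8  6  6  6  5  5  9  6  8  8 52
 0  8  7  7  7  9  5  5  6  7  7 26 24 25 23  7  8  5  8  8  8  5  7  8  6 51
 0  6  5  8  6  7  6  7  6  7  5 22 22 24 25  6  6  7  6  7  8  7  9  6  9 50
 0  7  6  8  7  8  7  8  7  8  7 14 15 15 12  7  7  4  7  6  8  9  3  8  6 51
 0 51 53 53 51 51 52 50 54 50 51 49 52 52 48 53 50 52 50 51 51 51 53 50 48 51
[0.0, -0.019, 0.007, 0.002, -0.002, -0.001]
[-1.915, -0.017, 1.613, 0.002, -0.002, -0.001]
[-2.241, -0.017, 1.887, 0.002, -0.002, -0.001]
```

All four lie in the tray: three flat (tops about 24 mm) and one on its edge (top about 44 mm). Now I'll set the sweeper down.

Emit:
{"method": "move_arm", "body": {
  "commands": [
    [[-0.4,0,0.34,0,0,0],[-0.9,0,0.76,0,0,0],[-1.4,-0.01,1.18,0,0,0],[-1.8,-0.01,1.5,0,0,0],[-2.05,-0.01,1.73,0,0,0],[-2.2,-0.01,1.85,0,0,0],[-2.24,-0.01,1.885,0,0,0],[-2.24,-0.01,1.885,0,0,0]]
  ]
}}

```text
time: 23.28
position: [0.2778, 0.3072, 0.2311]
tool_rot: [0.906, 0.004, 0.423, -0.003]
ft_force: [0.3, 0.2, -2.0]
grip_width: 0.024
grip_force: 50.0
```

```bash
python3 st.py
```

```text
{'time': np.float64(23.275), 'ft_force': array([ 0.2993,  0.2415, -1.9567]), 'moment': array([-6.00e-04,  9.09e-01, -2.29e-02]), 'position': array([0.2778, 0.3072, 0.2311]), 'grip_width': np.float64(0.024)}
head [0.4939 0.3092 0.0038] [ 0.64 -0.12  0.01]
```

Emit:
{"method": "move_arm", "body": {
  "commands": [
    [[-0.02,0,0.016,0,0,0],[-0.04,0,0.032,0,0,0],[-0.058,0,0.048,0,0,0],[-0.068,0,0.056,0,0,0],[-0.068,0,0.056,0,0,0]]
  ]
}}

```text
time: 23.9
position: [0.2775, 0.3074, 0.2273]
tool_rot: [0.906, 0.005, 0.423, -0.003]
ft_force: [0.4, 0.6, -2.2]
grip_width: 0.0238
grip_force: 50.0
```

```bash
python3 st.py
```

```text
{'time': np.float64(23.9), 'ft_force': array([ 0.4429,  0.572 , -2.215 ]), 'moment': array([ 0.0242,  0.9031, -0.0053]), 'position': array([0.2775, 0.3074, 0.2273]), 'grip_width': np.float64(0.0238)}
head [ 4.934e-01  3.094e-01 -1.000e-04] [ 0.68 -0.09 -0.01]
```

Not in contact yet; half-millimetre steps further down.

Emit:
{"method": "move_arm", "body": {
  "commands": [
    [[-0.01,0,0.008,0,0,0],[-0.019,0,0.016,0,0,0],[-0.019,0,0.016,0,0,0]]
  ]
}}

```text
time: 24.28
position: [0.2771, 0.3073, 0.227]
tool_rot: [0.906, 0.005, 0.423, -0.003]
ft_force: [-4.8, 1.2, 4.6]
grip_width: 0.024
grip_force: 50.0
```

```bash
python3 st.py
```

```text
{'time': np.float64(24.275), 'ft_force': array([-4.7546,  1.1811,  4.646 ]), 'moment': array([0.0575, 0.5453, 0.0382]), 'position': array([0.2771, 0.3073, 0.227 ]), 'grip_width': np.float64(0.024)}
head [ 4.935e-01  3.095e-01 -1.000e-04] [ 0.71 -0.19 -0.  ]
```

Emit:
{"method": "move_arm", "body": {
  "commands": [
    [[0,0,0,0,0,0],[0,0,0,0,0,0],[0,0,0,0,0,0],[0,0,0,0,0,0],[0,0,0,0,0,0],[0,0,0,0,0,0],[0,0,0,0,0,0],[0,0,0,0,0,0]]
  ],
  "claw": -1
}}

```text
time: 25.28
position: [0.2775, 0.3074, 0.2263]
tool_rot: [0.906, 0.005, 0.422, -0.003]
ft_force: [0.3, -0.1, 0.6]
grip_width: 0.0861
grip_force: 0.0
```

Emit:
{"method": "move_arm", "body": {
  "commands": [
    [[0.2,0,-0.16,0,0,0],[0.6,0,-0.5,0,0,0],[1.0,0,-0.83,0,0,0],[1.5,0,-1.25,0,0,0],[2.0,0,-1.65,0,0,0],[2.0,0,-1.65,0,0,0],[2.0,0,-1.65,0,0,0]]
  ]
}}

```text
time: 26.15
position: [0.2781, 0.3071, 0.33]
tool_rot: [0.906, 0.005, 0.422, -0.003]
ft_force: [-0.4, -0.5, -0.6]
grip_width: 0.0872
grip_force: 0.0
```

```bash
python3 - <<'E'
from h import *
c=camera("scene");P=cloud(c);H=cv2.cvtColor(c["pixels"],cv2.COLOR_BGR2HSV)
m=(P[...,0]>.38)&(P[...,0]<.53)&(P[...,1]>.22)&(P[...,1]<.4)&(P[...,2]>.025)&(P[...,2]<.05)
print("head",cv2.minAreaRect((P[m][:,:2]*1000).astype(np.float32)),np.median(P[m][:,2]))
b=(P[...,0]>.38)&(P[...,0]<.53)&(P[...,1]>.27)&(P[...,1]<.35)&(P[...,2]>.06)&(P[...,2]<.16)&(H[...,0]>105)&(H[...,0]<130)&(H[...,1]>120)
Q=P[b];print("blue",Q.mean(0).round(3),np.linalg.eigh(np.cov(Q.T))[1][:,2].round(3));print(get_obs()["ft_force"],get_obs()["joint_velocities"].round(3))
E
python3 tray.py | head -6
```

```text
head ((495.73480224609375, 309.3179626464844), (38.82316970825195, 129.6355438232422), 2.1121456623077393) 0.036278450489906224
blue [0.439 0.309 0.107] [-0.701 -0.003  0.713]
[ 0.41172854 -0.86712118  0.40546715] [-0.001  0.018  0.001  0.001  0.001 -0.004]
scene
 0 55 55 52  0 51 52  0 51  0 53  0 49 50  0 53  0 50  0 45 51  0 45  0 58 53
 0 52  0  0  0 24 25 25 22 25  0  0  0 23 24 23 26 20  0 46 46 47 43  0  0 51
 0  0  8  0 17 23 25 29 24 26 27 25 20 26 24 24 23 26 21 43 45 46 47 43 45 38
 0  6  7  9 14 24 25 25 24 23 28 21 24 23 23 22 28 25 21  3 41 43 44 44 45 43
 0  2  7 10  8  5 21 26 24 27 26 18 20 21 21 21  4 22 15  6  9  3  0 33 43  0
```

The sweeper stands where it started and is released, and all four bars are at rest in the tray.

```bash
python3 -c "
from rig import *
print(hand_in())"
```

```text
the job is handed in; nothing more can be done
None
```

I handed the job in at about 26 s: all four bars were at rest in the catch tray by the depth readings, and the sweeper stood upright and released where it started; no verdict came back.

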